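# Build the soldering stack and set out the flux dish

### The job

Get the soldering place ready: on the middle of the round steel turntable build a stack from the bottom up, first the large firebrick slab, then the white honeycomb plate, then the black charcoal block, each lying flat, centred on the one below with its long sides running the same way, and last the brass ring standing on its rim in the middle of the charcoal. Put the white flux dish upright on the middle of the cork coaster, at whatever point in the job suits you. Leave the torch, the file and the can standing or lying where they are.

Things in the scene. Friction and masses are not known exactly. Their poses are not given: they have to be found in the camera images.
- turntable_top (a point): Fixed target: round flat steel soldering turntable, 150 mm across, on a smaller foot; its top is 30 mm above the table and it does not turn or move. The point is the centre of its top face.
- coaster_top (a point): Fixed target: flat round cork coaster lying on the table, 96 mm across, 4 mm thick, fixed. The point is the centre of its top face.
- brick_centre (a point): Loose plain beige firebrick slab, the largest block: 90 (x) x 60 (y) x 25 (z) mm, 160 g. The point is its centre, 12.5 mm above its underside; x runs along its long side, z up.
- plate_centre (a point): Loose thin white ceramic honeycomb plate with rows of small dark holes in its top: 80 (x) x 55 (y) x 13 (z) mm, 100 g. The point is its centre, 6.5 mm above its underside; x runs along its long side, z up.
- charcoal_centre (a point): Loose black charcoal block, the smallest block: 66 (x) x 46 (y) x 26 (z) mm, 60 g. The point is its centre, 13 mm above its underside; x runs along its long side, z up.
- ring_centre (a point): Loose plain brass napkin ring standing on its rim, axis upright: 42 mm outside diameter, 35 mm inside, 24 mm high, 70 g. The point is its centre (on the axis), 12 mm above its underside; z up.
- dish_centre (a point): Loose small round open white ceramic flux dish: 60 mm across the rim, 54 mm across the foot, 26 mm high, wall 5 mm, 90 g. The point lies on its axis, 13 mm above its underside; z up.
- torch: Bystander, loose, upright: small black hand torch with a brass nozzle, on a round steel foot 56 mm across, about 118 mm tall. Origin at the centre of its underside; z up.
- file: Bystander, loose, lying: hand file with wooden handle, about 205 mm long, 18 mm wide, 16 mm high. Origin near the middle of its length, at table height; x runs along it from handle to tip.
- can: Bystander, loose, upright: closed grey can, 48 mm across, 130 mm tall. Origin at the centre of its underside; z up.
There are look-alikes about, which are no part of the job. What is shaped like the part that bears dish_centre but red is not meant.

How it is judged (in metres and radians):
On the way, in this order (a step that is already met when the one before it is completed fails the run):
1. the firebrick slab lies on the middle of the turntable (horizontal distance between brick_centre and turntable_top below 0.012 m and height (world z) of brick_centre between 0.0375 and 0.0475 m and angle between brick_centre's own z axis and vertical below 0.12 rad), for 0.2 s.
2. the honeycomb plate lies squarely on the slab (all of step 1 and horizontal distance between plate_centre and brick_centre below 0.01 m and height (world z) of plate_centre between 0.0565 and 0.0665 m and angle between plate_centre's own z axis and vertical below 0.12 rad and angle between the x axis of plate_centre and the x axis of brick_centre, either way round below 0.22 rad), for 0.2 s.
3. the charcoal block lies squarely on the honeycomb plate (all of step 2 and horizontal distance between charcoal_centre and plate_centre below 0.01 m and height (world z) of charcoal_centre between 0.076 and 0.086 m and angle between charcoal_centre's own z axis and vertical below 0.12 rad and angle between the x axis of charcoal_centre and the x axis of plate_centre, either way round below 0.22 rad), for 0.2 s.
4. the brass ring stands on the middle of the charcoal (all of step 3 and horizontal distance between ring_centre and charcoal_centre below 0.01 m and height (world z) of ring_centre between 0.101 and 0.111 m and angle between ring_centre's own z axis and vertical below 0.12 rad), for 0.2 s.
At the end, for the whole second after the job is handed in: Brick within 12 mm of the turntable centre; plate, charcoal, ring each within 10 mm of the centre of the one below, long sides within 0.22 rad; dish within 15 mm of the coaster centre; all resting in place (height within 5 mm), level within 0.12 rad, slower than 0.02 m/s (all of step 4 and horizontal distance between dish_centre and coaster_top below 0.015 m and height (world z) of dish_centre between 0.012 and 0.022 m and angle between dish_centre's own z axis and vertical below 0.12 rad and linear speed of each of brick, plate, charcoal, ring, dish below 0.02 m/s); the robot touches nothing.
It fails at once if the torch, the file or the can is shifted by more than 30 mm, or the torch or can is knocked over (distance of any of torch, file, can from where it was at the start of the episode above 0.03 m or angle between any of torch, can's own z axis and vertical above 0.4 rad).
It also fails if it takes over 120 s, if anything falls off the work surface, if the arm or the gripper's body presses on something with over 40 N, if the wrist force passes 120 N, or if a joint passes its speed limit or range.

### The arm

A 7-joint arm with a two-finger parallel gripper is mounted at the origin on the work surface. World frame = base frame: x ahead of the robot, y to its left, z up, the work surface at z = 0. Lengths are in mm, angles in degrees, forces in N, time in s.
With the tool pointing down it reaches from about 425 to 1025 mm from the base axis. Payload 3.6 kg.
Tool frame: the origin (TCP) lies at the very end of the fingers, on their centre line; the grasp point (between the pads) lies 19 mm behind it; z points along the fingers, y is the direction in which the jaws open and shut (so a half turn about z gives the same grasp; the last joint's range is limited). The gripper opens to 85 mm and grips with 20 to 120 N. Pads are 22 mm wide; open, the fingers measure 114 mm over their backs; the gripper's body (76 mm by 85 mm) begins 54 mm behind the grasp point. The pads swing forward as they close: fully open they stand 13 mm farther back than shut.
Start: joints at [59.845, 33.873, 2.773, 92.16, -1.908, 54.013, -1.931], TCP at [304.077, -658.154, 231.302] pointing down, gripper open.
Joint ranges: [-153.93, 153.93], [-27.13, 128.08], [-72.61, 78.16], [10.71, 143.7], [-87.88, 267.88], [4.46, 118.87], [-176.78, 176.78]. Speed limits (degrees/s): [147.25, 147.25, 180, 180, 180, 180, 180].

### API

Orientations are given as [roll, pitch, yaw] about the fixed x, y, z axes, in that order (R = Rz(yaw) Ry(pitch) Rx(roll)).
In Python, from bench import robot gives the robot as it stands.
- The arm moves only by the tool apply_moves, never from a script. Its argument "rows" is a list of rows, each an object with "dp": the shift along the tool's x, y, z in m, a list of three; "twist": the turn, a rotation vector about the tool's x, y, z in rad, a list of three; "gripper": the finger opening in m, from 0 to 0.0854. A call has 1 to 12 rows; each row is the pose to reach, as a shift and turn from the pose commanded when the call began, along the tool's axes at that moment; what a row does not reach only later rows make up. A row lasts 1/12 s, in which the tool goes at most 41.7 mm and 7.16 degrees, less where a joint would pass 70% of its speed; a pose out of reach is approached as far as the arm can. A call with a gripper value outside its range is refused whole. The fingers move at their own pace and stop on an object; the grip force is fixed at half the most. Time passes only in rows, so rows that repeat a pose let the fingers close. It gives the time, the measured TCP pose, the force and the opening at its end, in the units of the state.
- robot.read_state(): the state, without advancing time (a new reading comes with each control period).
- robot.read_camera(name): name is "scene" or "side" or "wrist"; returns a dict with "image" (384x512x3 uint8, red, green, blue), "fx", "fy", "cx", "cy" (pixels), "world_to_cam" (4x4, takes a point from world to camera coordinates). Camera axes: x right, y down, z forward; pixel columns grow to the right and rows downward; lengths in mm; the calibration is good to about 2 mm. The wrist camera is an equidistant fisheye: a pixel r from the principal point sees the ray r / f radians off the axis. A picture is of the moment at which its call begins. There is no depth.
- robot.close_job(): hands the job in, once; it reports no verdict.
The state is a dict: "time_s": time; "q": joint angles; "joint_velocities": joint speeds; "joint_efforts": joint torques, N m; "tool_pos": TCP position; "eef_rot": TCP orientation; "contact_force": force on the tool from outside, world axes, zero at the start; "moment": the same for the moment, N m; "finger_gap": opening from 0.0 (shut) to 1.0 (fully open).
Only numpy, scipy, OpenCV 4.12 (cv2) and the standard library are available. Lean on these libraries where they do the work, as an engineer would, in place of code of your own. Each camera call takes 0.05 s, during which the arm holds its last target.

## Working session

There is one attempt and no reset: what is moved stays moved. The work goes in short steps, Python scripts to look and compute and a tool call to move; the robot and the scene stay as the last step left them, time stands still between calls to the robot, and variables do not carry over. Pictures are saved under pics/ and viewed, and the job is handed in when it is done.

Besides the shell and the picture viewer there is one more tool, called after "Emit:" by a JSON object that holds its "method" and its "body". apply_moves: Moves the arm, as the interface text tells. Its arguments: {"type":"object","properties":{"rows":{"type":"array","items":{"type":"object","properties":{"dp":{"type":"array","items":{"type":"number"}},"twist":{"type":"array","items":{"type":"number"}},"gripper":{"type":"number"}}}}},"required":["rows"]}

```bash
mkdir -p pics; ls
python3 - <<'E'
from bench import robot
import cv2
print(robot.read_state())
for n in ["scene","side","wrist"]:
    c=robot.read_camera(n); cv2.imwrite(f"pics/{n}0.png",c["image"][:,:,::-1]); print(n,c["fx"],c["fy"],c["cx"],c["cy"],c["world_to_cam"].round(3).tolist())
E
```

```text
pics
{'time_s': 0.0, 'q': array([59.84452654, 33.92693985,  2.76597938, 92.23705879, -1.90723299,
       54.01319873, -1.93078585]), 'joint_velocities': array([-0.0144208 , -0.01267176, -0.12906637, -0.04726781, -0.08106128,
       -0.01992645, -0.04307246]), 'joint_efforts': array([ 1.65090737e-04, -5.48697424e+01,  1.54651690e+00, -1.98124892e+01,
        9.41921433e-03,  8.95285048e-03, -4.29548365e-06]), 'tool_pos': array([ 303.74783055, -657.37736153,  230.1208153 ]), 'eef_rot': array([-1.79869070e+02,  7.21883870e-03,  2.48045774e+01]), 'contact_force': array([0.19967401, 0.51318111, 0.23552555]), 'moment': array([-0.00675658, -0.05649039, -0.02888715]), 'finger_gap': 0.9978110166335585}
scene 364.888100595831 364.888100595831 253.42342299733542 190.65862064935962 [[-0.367, 0.93, -0.006, 139.456], [0.546, 0.21, -0.811, -287.435], [-0.753, -0.301, -0.585, 1723.327], [0.0, 0.0, 0.0, 1.0]]
side 394.8415373989735 394.8415373989735 259.58188045933656 191.386640586173 [[-0.89, -0.456, -0.008, 554.978], [-0.257, 0.516, -0.817, 125.956], [0.376, -0.725, -0.577, 907.836], [0.0, 0.0, 0.0, 1.0]]
wrist 297.3186396354542 297.3186396354542 251.44620049440078 191.79465919467125 [[0.42, -0.908, -0.002, -723.571], [-0.877, -0.406, 0.257, -34.709], [-0.234, -0.106, -0.966, 378.824], [0.0, 0.0, 0.0, 1.0]]
```

View pics/scene0.png

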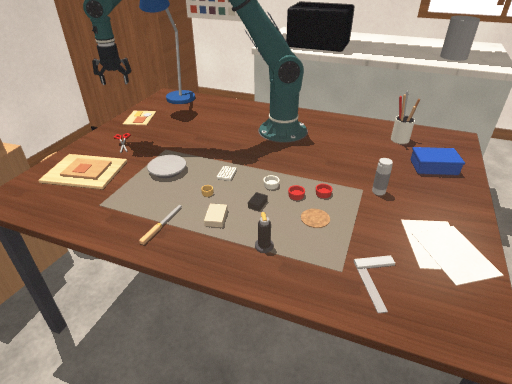

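View pics/side0.png

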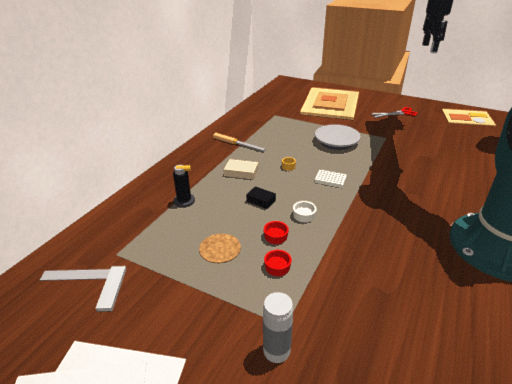

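View pics/wrist0.png

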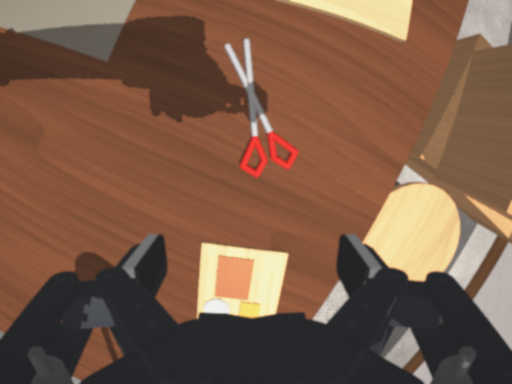

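Scene: turntable at (167,167), ring (207,190), plate (227,173), slab (216,215), charcoal (258,201), white dish (271,183), red dishes (297,192) and (324,190), and coaster (315,217).
Side: turntable (337,136), slab (241,169), ring (288,163), plate (331,178), charcoal (261,198), white dish (304,211), red dishes (276,232) and (277,262), coaster (220,248), torch (183,187), and can (278,325).
Wrist: only the bare table, scissors and a picture card. The work is out of view.

```bash
cat > h.py <<'E'
import numpy as np, cv2
from bench import robot
def cam(n): return robot.read_camera(n)
def ray(c,u,v,wrist=False):
    x=(u-c["cx"])/c["fx"]; y=(v-c["cy"])/c["fy"]
    if wrist:
        r=np.hypot(x,y); s=np.sin(r)/r if r>1e-9 else 1; d=np.array([x*s,y*s,np.cos(r)])
    else: d=np.array([x,y,1.])
    T=c["world_to_cam"]; R=T[:3,:3]; return -R.T@T[:3,3], R.T@d
def onplane(c,u,v,z,wrist=False):
    o,d=ray(c,u,v,wrist); return o+d*(z-o[2])/d[2]
def proj(c,p,wrist=False):
    T=c["world_to_cam"]; q=T[:3,:3]@np.asarray(p,float)+T[:3,3]
    if wrist:
        h=np.hypot(q[0],q[1]); th=np.arctan2(h,q[2]); k=th/max(h,1e-9); return np.array([c["cx"]+c["fx"]*q[0]*k,c["cy"]+c["fy"]*q[1]*k])
    return np.array([c["cx"]+c["fx"]*q[0]/q[2],c["cy"]+c["fy"]*q[1]/q[2]])
E
python3 - <<'E'
from h import *
for n,(x,y,w,h) in {"side":(170,110,180,160),"scene":(130,140,220,130)}.items():
    c=cam(n); im=c["image"][y:y+h,x:x+w,::-1]
    k=3.6
    cv2.imwrite(f"pics/{n}1.png",cv2.resize(im,None,fx=k,fy=k,interpolation=cv2.INTER_CUBIC))
pts={"tt":((337,134),(167,165),30),"slab":((241,165),(216,212),25),"ring":((288,160),(207,187),24),"plate":((331,177),(227,171),13),"char":((261,193),(258,198),26),"dish":((304,208),(271,180),26),"coaster":((220,247),(315,217),4),"red1":((276,228),(297,189),26),"red2":((277,257),(324,187),26),"torch":((185,203),(265,248),0),"can":((277,352),(381,193),0)}
a=cam("side");b=cam("scene")
for k,(p,q,z) in pts.items(): print(k,onplane(a,*p,z).round(),onplane(b,*q,z).round())
E
```

```text
tt [ 497. -317.   30.] [ 507. -310.   30.]
slab [690. -11.  25.] [693.  -8.  25.]
ring [ 579. -100.   24.] [ 577. -101.   24.]
plate [438. -85.  13.] [439. -86.  13.]
char [573.  91.  26.] [575.  94.  26.]
dish [447. 100.  26.] [455.  99.  26.]
coaster [574. 296.   4.] [577. 295.   4.]
red1 [477. 201.  26.] [476. 203.  26.]
red2 [434. 287.  26.] [430. 289.  26.]
torch [750. 189.   0.] [767. 189.   0.]
can [346. 475.   0.] [356. 483.   0.]
```

```bash
ls pics
```

```text
scene0.png
scene1.png
side0.png
side1.png
wrist0.png
```

View pics/side1.png

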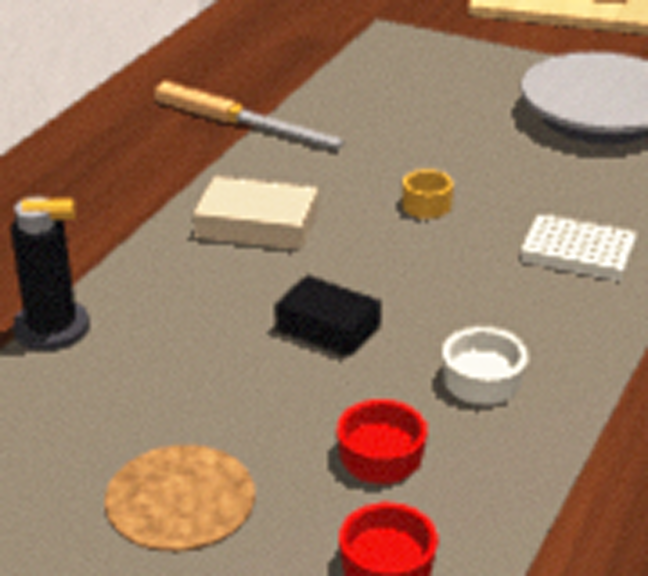

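View pics/scene1.png

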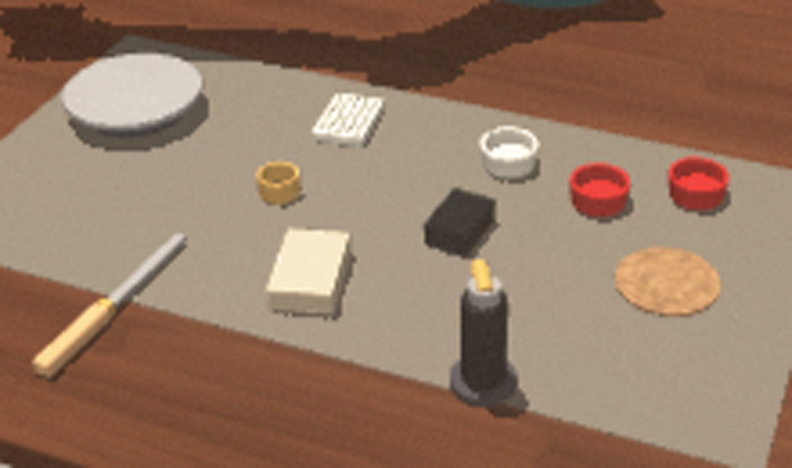

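The crops confirm the choice: one plain beige slab, one holed white plate, one black block, one brass ring and one white dish, with the two red dishes as the look-alikes. Now precise fits.

```bash
cat >> h.py <<'E'
def blob(c,mask,near):
    n,l,s,ce=cv2.connectedComponentsWithStats(mask.astype(np.uint8))
    best=min([i for i in range(1,n) if s[i,4]>60],key=lambda i:np.hypot(*(ce[i]-near)))
    return (l==best),s[best],ce[best]
def contour_world(c,m,z,wrist=False):
    k=cv2.findContours(m.astype(np.uint8),cv2.RETR_EXTERNAL,cv2.CHAIN_APPROX_NONE)[0]
    k=max(k,key=cv2.contourArea)[:,0,:]
    return np.array([onplane(c,u,v,z,wrist)[:2] for u,v in k])
E
python3 - <<'E'
from h import *
for n,P in {"side":{"slab":(241,168),"charcoal":(261,197),"plate":(331,178),"tt":(337,135),"coaster":(220,247),"ring":(288,163),"dish":(304,208)},"scene":{"slab":(216,213),"charcoal":(258,201),"plate":(227,173),"tt":(167,165),"coaster":(315,217),"ring":(207,190),"dish":(271,180)}}.items():
    c=cam(n); hsv=cv2.cvtColor(c["image"],cv2.COLOR_RGB2HSV).astype(int); 
    for k,p in P.items():
        print(n,k,hsv[p[1],p[0]], [hsv[p[1]+d,p[0]].tolist() for d in range(-12,13,3)])
E
```

```text
side slab [ 22  54 246] [[17, 60, 154], [19, 72, 167], [21, 54, 245], [22, 53, 245], [22, 54, 246], [16, 82, 193], [17, 80, 137], [15, 82, 133], [17, 60, 162]]
side charcoal [154  53  34] [[20, 64, 159], [16, 54, 113], [15, 17, 30], [50, 23, 33], [154, 53, 34], [8, 41, 25], [30, 16, 16], [175, 53, 29], [16, 64, 103]]
side plate [ 20  36 228] [[17, 62, 160], [18, 60, 156], [22, 29, 239], [25, 13, 251], [20, 36, 228], [20, 12, 252], [19, 39, 155], [18, 62, 152], [18, 67, 155]]
side tt [ 11  17 210] [[10, 166, 126], [9, 17, 212], [12, 18, 209], [15, 17, 208], [11, 17, 210], [9, 16, 209], [5, 15, 208], [9, 16, 201], [170, 32, 48]]
side coaster [ 15 155 207] [[15, 156, 204], [15, 145, 215], [14, 149, 198], [16, 148, 229], [15, 155, 207], [15, 148, 219], [15, 154, 196], [16, 141, 232], [15, 154, 204]]
side ring [ 19 196 185] [[16, 63, 158], [19, 60, 157], [19, 170, 222], [19, 201, 147], [19, 196, 185], [18, 190, 152], [18, 186, 152], [16, 62, 152], [21, 63, 153]]
side dish [ 24  10 255] [[17, 61, 158], [17, 62, 156], [20, 40, 179], [16, 35, 162], [24, 10, 255], [21, 10, 252], [23, 12, 253]
[... 465 characters left out ...]
, [20, 38, 169], [17, 55, 171], [17, 56, 172]]
scene tt [ 16  22 219] [[17, 53, 91], [17, 23, 215], [13, 21, 216], [16, 26, 218], [16, 22, 219], [17, 23, 221], [17, 22, 220], [16, 22, 197], [12, 38, 68]]
scene coaster [ 14 122 216] [[17, 58, 172], [16, 76, 177], [16, 119, 231], [14, 119, 221], [14, 122, 216], [14, 122, 218], [14, 121, 202], [15, 121, 224], [17, 54, 171]]
scene ring [ 18 119 137] [[17, 53, 170], [18, 56, 169], [17, 83, 190], [18, 138, 159], [18, 119, 137], [18, 139, 160], [18, 120, 161], [17, 55, 172], [16, 55, 171]]
scene dish [ 24  15 251] [[10, 145, 132], [15, 63, 163], [17, 55, 166], [19, 37, 172], [24, 15, 251], [24, 10, 253], [20, 37, 166], [17, 49, 135], [17, 55, 172]]
```

Run:
```python
from h import *
for n,P in {"side":{"slab":(241,166),"plate":(331,177),"tt":(337,135),"coaster":(220,247)},"scene":{"slab":(216,213),"plate":(227,172),"tt":(167,165),"coaster":(315,217)}}.items():
    c=cam(n); h,s,v=cv2.split(cv2.cvtColor(c["image"],cv2.COLOR_RGB2HSV).astype(np.int16))
    M={"slab":((v>218)&(s>30),25),"plate":((v>205)&(s<50),13),"tt":((v>188)&(s<34),30),"coaster":((s>88)&(h<20)&(v>185),4)}
    for k,p in P.items():
        m,st,ce=blob(c,M[k][0],p); w=contour_world(c,m,M[k][1])
        if k in("tt","coaster"): e=cv2.fitEllipse(w.astype(np.float32)); print(n,k,np.round(e[0],1),np.round(e[1],1),st[4])
        else:
            r=cv2.minAreaRect(w.astype(np.float32)); b=cv2.boxPoints(r); e=[b[1]-b[0],b[2]-b[1]]; L=max(e,key=np.linalg.norm)
            print(n,k,np.round(r[0],1),np.round(r[1],1),"long ang",round(np.degrees(np.arctan2(L[1],L[0]))%180,1),st[4])
```

```text
side slab [690.2  -9.5] [88.9 58.9] long ang 14.8 321
side plate [440.3 -87.1] [81.1 56.4] long ang 6.5 304
side tt [ 497.1 -316.4] [136.3 143.8] 695
side coaster [575.2 295.9] [91.5 92.9] 918
scene slab [693.8 -10. ] [88.2 58.1] long ang 14.4 307
scene plate [445.9 -87.1] [83.9 55.2] long ang 6.5 163
scene tt [ 502.3 -317.4] [138.4 143. ] 577
scene coaster [577.5 294.4] [89.2 93. ] 423
```

```bash
cat >> h.py <<'E'
from scipy.spatial.transform import Rotation as Ro
def go(x,y,z,yaw):
    s=robot.read_state(); R=Ro.from_euler("xyz",s["eef_rot"],degrees=True)
    T=Ro.from_euler("xyz",[180,0,yaw],degrees=True)
    d=R.inv().apply(np.array([x,y,z])-s["tool_pos"])/1000
    tw=(R.inv()*T).as_rotvec()
    print("dp",np.round(d,4).tolist(),"twist",np.round(tw,4).tolist(),"rows>=",max(np.linalg.norm(d)/.0417,np.degrees(np.linalg.norm(tw))/7.16).round(1))
def st():
    s=robot.read_state(); print({k:np.round(s[k],2).tolist() for k in("time_s","q","tool_pos","eef_rot","contact_force","finger_gap")})
E
python3 - <<'E'
from h import *
go(692,-10,150,14.6)
c=cam("wrist"); T=c["world_to_cam"]; print("campos",-T[:3,:3].T@T[:3,3])
E
```

```text
dp [0.624, -0.4256, 0.0813] twist [-0.0001, 0.0, 0.178] rows>= 18.2
campos [ 362.02305104 -631.33201632  374.28364107]
```

Emit:
{"method": "apply_moves", "body": {"rows": [{"dp": [0.26, -0.18, 0.03], "twist": [0, 0, 0.178], "gripper": 0.085}, {"dp": [0.26, -0.18, 0.03], "twist": [0, 0, 0.178], "gripper": 0.085}, {"dp": [0.26, -0.18, 0.03], "twist": [0, 0, 0.178], "gripper": 0.085}, {"dp": [0.26, -0.18, 0.03], "twist": [0, 0, 0.178], "gripper": 0.085}, {"dp": [0.26, -0.18, 0.03], "twist": [0, 0, 0.178], "gripper": 0.085}, {"dp": [0.26, -0.18, 0.03], "twist": [0, 0, 0.178], "gripper": 0.085}, {"dp": [0.26, -0.18, 0.03], "twist": [0, 0, 0.178], "gripper": 0.085}, {"dp": [0.26, -0.18, 0.03], "twist": [0, 0, 0.178], "gripper": 0.085}, {"dp": [0.26, -0.18, 0.03], "twist": [0, 0, 0.178], "gripper": 0.085}, {"dp": [0.26, -0.18, 0.03], "twist": [0, 0, 0.178], "gripper": 0.085}]}}

```text
time_s: 1.43
tool_pos: [466.2, -383.5, 201.3]
eef_rot: [-180.0, -0.0, 14.9]
contact_force: [-1.3, -1.7, -0.5]
finger_gap: 0.992
```

Run:
```python
from h import *
st(); c=cam("wrist"); cv2.imwrite("pics/w1.png",c["image"][:,:,::-1])
print(proj(c,(499.5,-317,30),True)); go(692,-10,140,14.6)
```

```text
{'time_s': 1.43, 'q': [32.05, 27.22, 4.28, 109.9, -2.94, 42.98, -37.1], 'tool_pos': [466.22, -383.46, 201.33], 'eef_rot': [-179.97, -0.03, 14.89], 'contact_force': [-1.28, -1.72, -0.5], 'finger_gap': 0.99}
[199.10847002 129.12429489]
dp [0.3149, -0.306, 0.0613] twist [0.0008, 0.0001, 0.0013] rows>= 10.6
```

View pics/w1.png

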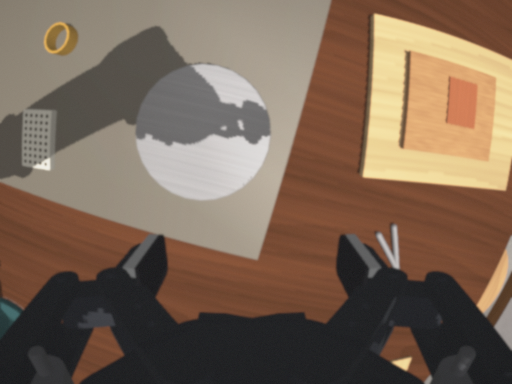

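Wrist view: turntable disc centred near (203,132), spanning columns 135–270 and rows 64–200, half in the arm's shadow. The plate is at (38,140) and the ring at (61,39).

Run:
```python
from h import *
c=cam("wrist")
im=c["image"]; hsv=cv2.cvtColor(im,cv2.COLOR_RGB2HSV).astype(int)
# radial edge: saturation low on disc (both lit/shadow)
pts=[]
lab=cv2.cvtColor(im,cv2.COLOR_RGB2LAB).astype(float)
blur=cv2.GaussianBlur(lab,(3,3),0)
ch=blur[:,:,2]-128
print([round(ch[132,x],1) for x in range(125,285,8)])
P=[]
for a in np.radians(np.arange(0,360,5)):
    r=np.arange(50,85,.5); prof=np.array([cv2.getRectSubPix(ch.astype(np.float32),(1,1),(float(203+q*np.cos(a)),float(132+q*np.sin(a))))[0,0] for q in r])
    g=np.gradient(prof); i=np.argmax(g); q=r[i]; P.append(onplane(c,203+q*np.cos(a),132+q*np.sin(a),30,True)[:2])
P=np.array(P)
for _ in range(3):
    A=np.c_[2*P,np.ones(len(P))]; s=np.linalg.lstsq(A,(P**2).sum(1),rcond=None)[0]; R=np.sqrt(s[2]+s[0]**2+s[1]**2); e=np.hypot(*(P-s[:2]).T)-R; P=P[abs(e)<max(1.5,1.5*e.std())]
print(s[:2],R,len(P),e.std())
```

```text
[np.float64(9.2), np.float64(5.4), np.float64(0.1), np.float64(0.2), np.float64(0.6), np.float64(0.3), np.float64(0.0), np.float64(0.4), np.float64(0.1), np.float64(0.1), np.float64(0.4), np.float64(0.4), np.float64(0.7), np.float64(0.3), np.float64(0.2), np.float64(0.1), np.float64(0.0), np.float64(0.0), np.float64(7.8), np.float64(9.1)]
[ 496.2047124  -318.65737979] 74.55131496137525 72 0.3047342023583506
```

Emit:
{"method": "apply_moves", "body": {"rows": [{"dp": [0.315, -0.306, 0.061], "twist": [0, 0, 0], "gripper": 0.085}, {"dp": [0.315, -0.306, 0.061], "twist": [0, 0, 0], "gripper": 0.085}, {"dp": [0.315, -0.306, 0.061], "twist": [0, 0, 0], "gripper": 0.085}, {"dp": [0.315, -0.306, 0.061], "twist": [0, 0, 0], "gripper": 0.085}, {"dp": [0.315, -0.306, 0.061], "twist": [0, 0, 0], "gripper": 0.085}, {"dp": [0.315, -0.306, 0.061], "twist": [0, 0, 0], "gripper": 0.085}, {"dp": [0.315, -0.306, 0.061], "twist": [0, 0, 0], "gripper": 0.085}, {"dp": [0.315, -0.306, 0.061], "twist": [0, 0, 0], "gripper": 0.085}, {"dp": [0.315, -0.306, 0.061], "twist": [0, 0, 0], "gripper": 0.085}, {"dp": [0.315, -0.306, 0.061], "twist": [0, 0, 0], "gripper": 0.085}, {"dp": [0.315, -0.306, 0.061], "twist": [0, 0, 0], "gripper": 0.085}, {"dp": [0.315, -0.306, 0.061], "twist": [0, 0, 0], "gripper": 0.085}]}}

```text
time_s: 2.53
tool_pos: [695.9, -2.8, 139.5]
eef_rot: [-179.8, -0.2, 15.0]
contact_force: [1.0, 0.4, 0.2]
finger_gap: 0.991
```

Run:
```python
from h import *
st(); c=cam("wrist"); cv2.imwrite("pics/w2.png",c["image"][:,:,::-1])
print(proj(c,(692,-10,25),True))
```

```text
{'time_s': 2.53, 'q': [-6.0, 37.48, 3.98, 100.09, -3.99, 42.37, -74.9], 'tool_pos': [695.88, -2.79, 139.48], 'eef_rot': [-179.78, -0.24, 15.01], 'contact_force': [1.05, 0.41, 0.19], 'finger_gap': 0.99}
[258.5453488  193.45519893]
```

View pics/w2.png

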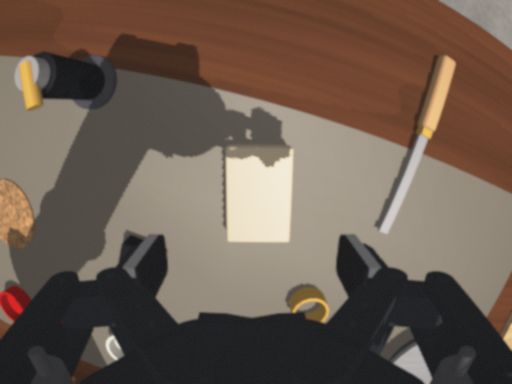

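Wrist view: slab top spans columns 226–292 and rows 147–242, centred near (259,194), against a predicted (258.5,193.5). Torch is at (65,78), file at (415,145), ring at (309,303).

Run:
```python
from h import *
c=cam("wrist")
for p in [(228,147),(292.5,149),(290,241.5),(228,241.5)]: print(onplane(c,*p,25,True).round(1))
st(); go(691.5,-10,60,14.6)
```

```text
[723.6  21.8  25. ]
[736.4 -33.1  25. ]
[651.9 -56.3  25. ]
[636.9   0.8  25. ]
{'time_s': 2.63, 'q': [-5.74, 37.34, 4.35, 100.36, -3.84, 42.44, -74.83], 'tool_pos': [692.95, -10.89, 139.93], 'eef_rot': [179.95, 0.01, 14.6], 'contact_force': [-0.84, -1.37, 0.05], 'finger_gap': 1.0}
dp [-0.0012, -0.0013, 0.0799] twist [0.0008, 0.0002, 0.0001] rows>= 1.9
```

Run:
```python
from h import *
c=cam("wrist");st()
h,s,v=cv2.split(cv2.cvtColor(c["image"],cv2.COLOR_RGB2HSV).astype(np.int16))
print(s[200,255:262],v[200,255:262],s[200,205:212],v[200,205:212])
im=cv2.resize(c["image"][130:260,200:320,::-1],None,fx=4.5,fy=4.5,interpolation=cv2.INTER_CUBIC); cv2.imwrite("pics/w3.png",im)
```

```text
{'time_s': 2.68, 'q': [-5.66, 37.3, 4.45, 100.43, -3.83, 42.45, -74.84], 'tool_pos': [692.27, -13.08, 140.15], 'eef_rot': [179.89, 0.05, 14.45], 'contact_force': [-0.24, -0.58, 0.26], 'finger_gap': 1.0}
[36 36 36 37 35 34 34] [239 239 239 239 240 239 239] [40 37 39 39 39 39 39] [164 164 164 163 165 164 164]
```

View pics/w3.png

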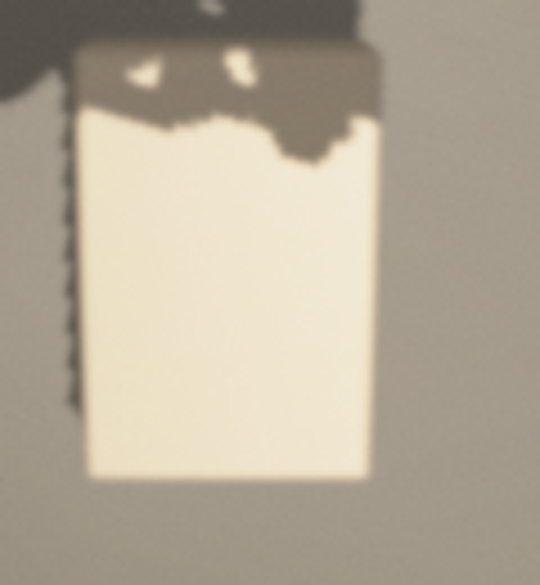

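The slab is still at top centre of the crop, with corners at about (217,139) and (282,236) in the full image. The arm was still settling, so I hold before measuring.

Emit:
{"method": "apply_moves", "body": {"rows": [{"dp": [0, 0, 0], "twist": [0, 0, 0], "gripper": 0.085}, {"dp": [0, 0, 0], "twist": [0, 0, 0], "gripper": 0.085}]}}

```text
time_s: 2.85
tool_pos: [691.8, -13.8, 140.6]
eef_rot: [179.9, 0.0, 14.3]
contact_force: [0.1, -0.7, -0.8]
finger_gap: 0.996
```

```bash
cat >> h.py <<'E'
def wtop(c,near,z,dom="b",seed=None,box=90):
    pass
def crop(c,u,v,w,h,k,name):
    u,v=int(u),int(v); cv2.imwrite("pics/"+name,cv2.resize(c["image"][max(v-h,0):v+h,max(u-w,0):u+w,::-1],None,fx=k,fy=k,interpolation=cv2.INTER_CUBIC)); print("crop origin",max(u-w,0),max(v-h,0),"k",k)
def quad(c,P,z,wrist=True):
    W=np.array([onplane(c,*p,z,wrist)[:2] for p in P]); ce=W.mean(0)
    L=[np.linalg.norm(W[i]-W[(i+1)%4]) for i in range(4)]
    a=(W[3]-W[0])+(W[2]-W[1]) ; print("centre",ce.round(1),"sides",np.round(L,1),"ang edge0-3",round(np.degrees(np.arctan2(a[1],a[0]))%180,1))
    return ce
E
python3 - <<'E'
from h import *
st(); c=cam("wrist");st(); crop(c,255,188,60,65,4.5,"w4.png")
E
```

```text
{'time_s': 2.85, 'q': [-5.6, 37.23, 4.46, 100.5, -3.86, 42.43, -74.85], 'tool_pos': [691.76, -13.81, 140.6], 'eef_rot': [179.91, 0.03, 14.34], 'contact_force': [0.1, -0.73, -0.77], 'finger_gap': 1.0}
{'time_s': 2.9, 'q': [-5.61, 37.23, 4.43, 100.49, -3.86, 42.43, -74.85], 'tool_pos': [691.83, -13.21, 140.65], 'eef_rot': [179.93, 0.02, 14.38], 'contact_force': [-0.53, 0.23, 0.16], 'finger_gap': 1.0}
crop origin 195 123 k 4.5
```

View pics/w4.png

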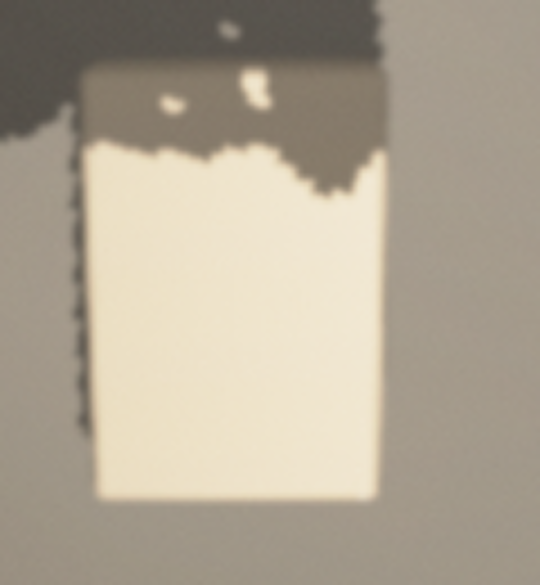

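Settled crop: slab top corners at crop (82,63), (388,63), (378,497), (98,497).

Run:
```python
from h import *
c=cam("wrist")
quad(c,[(195+u/4.5,123+v/4.5) for u,v in [(82,63),(388,63),(378,497),(98,497)]],25)
st(); go(691,-10,40,14.6); go(691,-10,2,14.6)
```

```text
centre [690.4 -10.1] sides [59.2 90.  58.8 90.2] ang edge0-3 14.6
{'time_s': 2.95, 'q': [-5.64, 37.23, 4.4, 100.48, -3.87, 42.43, -74.85], 'tool_pos': [691.91, -12.53, 140.67], 'eef_rot': [179.95, 0.01, 14.43], 'contact_force': [-0.43, 0.06, -0.07], 'finger_gap': 0.99}
dp [-0.0002, -0.0028, 0.1007] twist [0.0008, 0.0001, -0.003] rows>= 2.4
dp [-0.0002, -0.0028, 0.1387] twist [0.0008, 0.0001, -0.003] rows>= 3.3
```

Emit:
{"method": "apply_moves", "body": {"rows": [{"dp": [-0.001, -0.002, 0.04], "twist": [0, 0, 0], "gripper": 0.085}, {"dp": [-0.001, -0.002, 0.08], "twist": [0, 0, 0], "gripper": 0.085}, {"dp": [-0.001, -0.002, 0.11], "twist": [0, 0, 0], "gripper": 0.085}, {"dp": [-0.001, -0.002, 0.118], "twist": [0, 0, 0], "gripper": 0.085}, {"dp": [-0.001, -0.002, 0.118], "twist": [0, 0, 0], "gripper": 0.085}, {"dp": [-0.001, -0.002, 0.118], "twist": [0, 0, 0], "gripper": 0.085}]}}

```text
time_s: 3.45
tool_pos: [691.5, -9.1, 23.1]
eef_rot: [180.0, -0.1, 14.6]
contact_force: [0.7, -0.0, 0.1]
finger_gap: 0.997
```

Run:
```python
from h import *
st(); go(690.6,-10,2,14.6)
```

```text
{'time_s': 3.45, 'q': [-5.15, 46.0, 3.27, 102.83, -4.5, 31.24, -74.47], 'tool_pos': [691.51, -9.1, 23.1], 'eef_rot': [179.97, -0.05, 14.56], 'contact_force': [0.71, -0.04, 0.12], 'finger_gap': 1.0}
dp [-0.0011, 0.0006, 0.0211] twist [0.0005, -0.0009, -0.0007] rows>= 0.5
```

Emit:
{"method": "apply_moves", "body": {"rows": [{"dp": [-0.001, 0, 0.02], "twist": [0, 0, 0], "gripper": 0.085}, {"dp": [-0.001, 0, 0.02], "twist": [0, 0, 0], "gripper": 0.085}, {"dp": [-0.001, 0, 0.02], "twist": [0, 0, 0], "gripper": 0.045}, {"dp": [-0.001, 0, 0.02], "twist": [0, 0, 0], "gripper": 0.045}, {"dp": [-0.001, 0, 0.02], "twist": [0, 0, 0], "gripper": 0.045}, {"dp": [-0.001, 0, 0.02], "twist": [0, 0, 0], "gripper": 0.045}, {"dp": [-0.001, 0, 0.02], "twist": [0, 0, 0], "gripper": 0.045}, {"dp": [-0.001, 0, 0.02], "twist": [0, 0, 0], "gripper": 0.045}]}}

```text
time_s: 4.12
tool_pos: [691.6, -8.9, 4.8]
eef_rot: [179.9, -0.2, 14.6]
contact_force: [-1.2, 0.1, 6.8]
finger_gap: 0.683
```

Run:
```python
from h import *
st(); s=robot.read_state()
```

```text
{'time_s': 4.12, 'q': [-5.04, 47.45, 3.07, 103.03, -4.58, 29.43, -74.38], 'tool_pos': [691.64, -8.86, 4.77], 'eef_rot': [179.95, -0.2, 14.59], 'contact_force': [-1.22, 0.11, 6.81], 'finger_gap': 0.68}
```

Gripped: gap 0.683 × 85.4 ≈ 58 mm, consistent with the 60 mm side. Lifting.

Emit:
{"method": "apply_moves", "body": {"rows": [{"dp": [0, 0, -0.03], "twist": [0, 0, 0], "gripper": 0.045}, {"dp": [0, 0, -0.07], "twist": [0, 0, 0], "gripper": 0.045}, {"dp": [0, 0, -0.1], "twist": [0, 0, 0], "gripper": 0.045}, {"dp": [0, 0, -0.1], "twist": [0, 0, 0], "gripper": 0.045}, {"dp": [0, 0, -0.1], "twist": [0, 0, 0], "gripper": 0.045}, {"dp": [0, 0, -0.1], "twist": [0, 0, 0], "gripper": 0.045}]}}

```text
time_s: 4.62
tool_pos: [689.2, -8.6, 102.3]
eef_rot: [-180.0, 0.0, 14.6]
contact_force: [-0.4, -0.5, -2.2]
finger_gap: 0.689
```

Run:
```python
from h import *
st(); go(498,-318,105,10)
```

```text
{'time_s': 4.62, 'q': [-5.68, 39.8, 4.0, 101.87, -4.12, 38.51, -74.77], 'tool_pos': [689.21, -8.63, 102.34], 'eef_rot': [-179.98, 0.03, 14.61], 'contact_force': [-0.45, -0.5, -2.18], 'finger_gap': 0.69}
dp [-0.263, 0.2511, -0.0026] twist [-0.0002, 0.0006, 0.0804] rows>= 8.7
```

Emit:
{"method": "apply_moves", "body": {"rows": [{"dp": [-0.02, 0.02, 0], "twist": [0, 0, 0.005], "gripper": 0.045}, {"dp": [-0.045, 0.043, 0], "twist": [0, 0, 0.015], "gripper": 0.045}, {"dp": [-0.07, 0.067, 0], "twist": [0, 0, 0.03], "gripper": 0.045}, {"dp": [-0.1, 0.095, 0], "twist": [0, 0, 0.04], "gripper": 0.045}, {"dp": [-0.13, 0.124, 0], "twist": [0, 0, 0.05], "gripper": 0.045}, {"dp": [-0.16, 0.153, 0], "twist": [0, 0, 0.06], "gripper": 0.045}, {"dp": [-0.19, 0.181, 0], "twist": [0, 0, 0.07], "gripper": 0.045}, {"dp": [-0.22, 0.21, 0], "twist": [0, 0, 0.08], "gripper": 0.045}, {"dp": [-0.243, 0.232, 0], "twist": [0, 0, 0.08], "gripper": 0.045}, {"dp": [-0.257, 0.245, 0], "twist": [0, 0, 0.08], "gripper": 0.045}, {"dp": [-0.263, 0.251, 0], "twist": [0, 0, 0.08], "gripper": 0.045}, {"dp": [-0.263, 0.251, 0], "twist": [0, 0, 0.08], "gripper": 0.045}]}}

```text
time_s: 5.62
tool_pos: [495.9, -319.9, 101.0]
eef_rot: [-180.0, 0.2, 9.8]
contact_force: [0.1, 0.3, -1.6]
finger_gap: 0.688
```

Emit:
{"method": "apply_moves", "body": {"rows": [{"dp": [0, 0, 0], "twist": [0, 0, 0], "gripper": 0.045}, {"dp": [0, 0, 0], "twist": [0, 0, 0], "gripper": 0.045}, {"dp": [0, 0, 0], "twist": [0, 0, 0], "gripper": 0.045}]}}

```text
time_s: 5.87
tool_pos: [500.2, -315.3, 102.0]
eef_rot: [-179.9, -0.0, 10.2]
contact_force: [-1.1, 0.4, -1.0]
finger_gap: 0.688
```

Run:
```python
from h import *
st(); c=cam("wrist"); cv2.imwrite("pics/w5.png",c["image"][:,:,::-1]); c2=cam("scene"); crop(c2,167,160,50,40,7,"s5.png"); go(498,-318,38,10)
```

```text
{'time_s': 5.87, 'q': [26.37, 34.36, 2.12, 114.92, -2.51, 30.78, -49.47], 'tool_pos': [500.22, -315.3, 102.0], 'eef_rot': [-179.92, -0.04, 10.25], 'contact_force': [-1.07, 0.38, -1.03], 'finger_gap': 0.69}
crop origin 117 120 k 7
dp [-0.0022, 0.0017, 0.0642] twist [-0.0008, -0.0005, 0.0036] rows>= 1.5
```

View pics/w5.png

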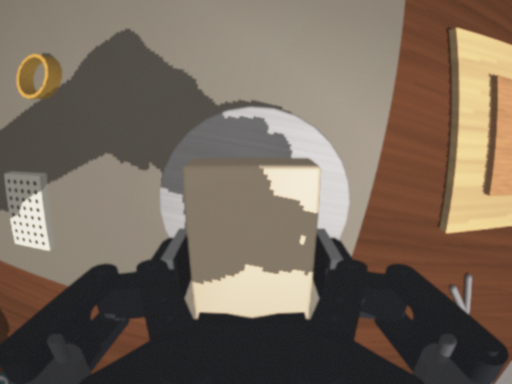

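View pics/s5.png

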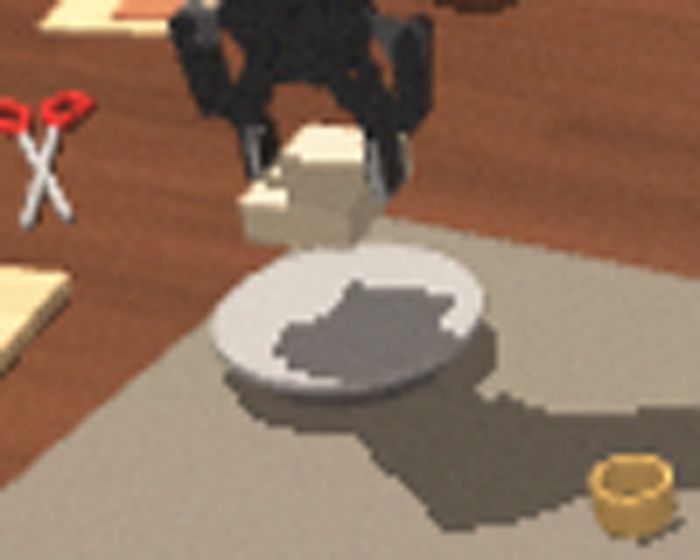

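Wrist view: the slab is held level across columns 184–320, and the turntable spans columns 160–349 with its top edge at row 107. Scene view agrees. I refit the turntable from its visible arc now that the arm is still.

```bash
cat >> h.py <<'E'
def circ(c,u0,v0,r0,r1,z,angs,chn=2,sign=1,wrist=True,Rfix=None):
    lab=cv2.GaussianBlur(cv2.cvtColor(c["image"],cv2.COLOR_RGB2LAB),(3,3),0).astype(np.float32)
    ch=lab[:,:,chn]*sign; P=[]
    for a in np.radians(angs):
        r=np.arange(r0,r1,.5); pr=np.array([cv2.getRectSubPix(ch,(1,1),(float(u0+q*np.cos(a)),float(v0+q*np.sin(a))))[0,0] for q in r])
        q=r[np.argmax(np.gradient(pr))]; P.append(onplane(c,u0+q*np.cos(a),v0+q*np.sin(a),z,wrist)[:2])
    P=np.array(P)
    for _ in range(4):
        A=np.c_[2*P,np.ones(len(P))]; s=np.linalg.lstsq(A,(P**2).sum(1),rcond=None)[0]; R=np.sqrt(s[2]+s[0]**2+s[1]**2); e=np.hypot(*(P-s[:2]).T)-R; k=abs(e)<max(1.,1.5*e.std())
        P=P[k]
    if Rfix:
        from scipy.optimize import least_squares
        o=least_squares(lambda x:np.hypot(*(P-x).T)-Rfix,s[:2]); print("fixed R centre",o.x.round(1))
    print("circ",s[:2].round(1),"R",round(R,1),"n",len(P),"sd",e.std().round(2)); return s[:2]
E
python3 - <<'E'
from h import *
c=cam("wrist"); st()
circ(c,254,200,75,120,30,list(range(180,361,4)),Rfix=75)
E
```

```text
{'time_s': 6.02, 'q': [26.41, 34.33, 2.2, 114.92, -2.5, 30.79, -49.46], 'tool_pos': [499.6, -316.44, 102.26], 'eef_rot': [-179.97, -0.02, 10.17], 'contact_force': [-0.11, 0.03, -0.95], 'finger_gap': 0.69}
fixed R centre [ 496.  -318.6]
circ [ 497.4 -318.1] R 73.9 n 35 sd 0.37
```

Emit:
{"method": "apply_moves", "body": {"rows": [{"dp": [-0.001, 0.001, 0.025], "twist": [0, 0, 0], "gripper": 0.045}, {"dp": [-0.002, 0.0015, 0.045], "twist": [0, 0, 0], "gripper": 0.045}, {"dp": [-0.002, 0.0015, 0.057], "twist": [0, 0, 0], "gripper": 0.045}, {"dp": [-0.002, 0.0015, 0.06], "twist": [0, 0, 0], "gripper": 0.045}, {"dp": [-0.002, 0.0015, 0.06], "twist": [0, 0, 0], "gripper": 0.045}, {"dp": [-0.002, 0.0015, 0.06], "twist": [0, 0, 0], "gripper": 0.045}]}}

```text
time_s: 6.52
tool_pos: [497.5, -319.8, 42.7]
eef_rot: [180.0, -0.0, 10.0]
contact_force: [0.5, -0.6, -0.8]
finger_gap: 0.688
```

Emit:
{"method": "apply_moves", "body": {"rows": [{"dp": [0, 0, 0.003], "twist": [0, 0, 0], "gripper": 0.045}, {"dp": [0, 0, 0.005], "twist": [0, 0, 0], "gripper": 0.045}, {"dp": [0, 0, 0.006], "twist": [0, 0, 0], "gripper": 0.045}, {"dp": [0, 0, 0.006], "twist": [0, 0, 0], "gripper": 0.045}]}}

```text
time_s: 6.85
tool_pos: [497.0, -319.8, 36.5]
eef_rot: [180.0, -0.0, 10.0]
contact_force: [0.0, -0.2, -0.1]
finger_gap: 0.686
```

Run:
```python
from h import *
st(); c2=cam("side"); crop(c2,337,125,50,40,7,"s6.png");st()
```

```text
{'time_s': 6.85, 'q': [27.19, 40.26, 1.67, 116.18, -2.7, 23.58, -49.05], 'tool_pos': [496.98, -319.8, 36.49], 'eef_rot': [179.99, -0.01, 10.02], 'contact_force': [0.0, -0.24, -0.09], 'finger_gap': 0.69}
crop origin 287 85 k 7
{'time_s': 6.9, 'q': [27.19, 40.26, 1.67, 116.18, -2.7, 23.58, -49.05], 'tool_pos': [496.98, -319.82, 36.49], 'eef_rot': [179.99, -0.01, 10.01], 'contact_force': [-0.43, 0.33, -0.25], 'finger_gap': 0.68}
```

View pics/s6.png

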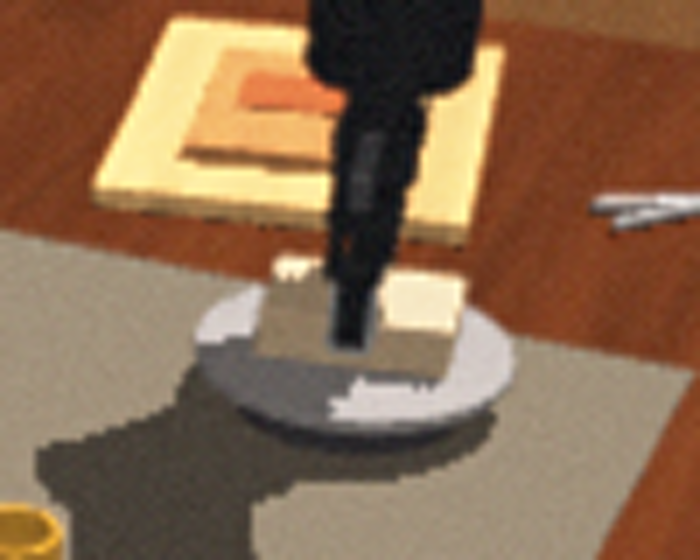

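Side view shows the slab about to rest (force back to about 0). I correct by about 2 mm, set it down, then release.

Emit:
{"method": "apply_moves", "body": {"rows": [{"dp": [0.0013, -0.0016, -0.002], "twist": [0, 0, 0], "gripper": 0.045}, {"dp": [0.0013, -0.0016, -0.002], "twist": [0, 0, 0], "gripper": 0.045}, {"dp": [0.0013, -0.0016, 0], "twist": [0, 0, 0], "gripper": 0.045}, {"dp": [0.0013, -0.0016, 0.0015], "twist": [0, 0, 0], "gripper": 0.045}, {"dp": [0.0013, -0.0016, 0.0015], "twist": [0, 0, 0], "gripper": 0.045}]}}

```text
time_s: 7.32
tool_pos: [498.1, -318.0, 34.8]
eef_rot: [180.0, -0.0, 10.0]
contact_force: [0.3, 2.1, 0.1]
finger_gap: 0.682
```

Emit:
{"method": "apply_moves", "body": {"rows": [{"dp": [0, 0, 0], "twist": [0, 0, 0], "gripper": 0.07}, {"dp": [0, 0, 0], "twist": [0, 0, 0], "gripper": 0.085}, {"dp": [0, 0, 0], "twist": [0, 0, 0], "gripper": 0.085}, {"dp": [0, 0, 0], "twist": [0, 0, 0], "gripper": 0.085}, {"dp": [0, 0, 0], "twist": [0, 0, 0], "gripper": 0.085}, {"dp": [0, 0, -0.02], "twist": [0, 0, 0], "gripper": 0.085}, {"dp": [0, 0, -0.06], "twist": [0, 0, 0], "gripper": 0.085}, {"dp": [0, 0, -0.1], "twist": [0, 0, 0], "gripper": 0.085}, {"dp": [-0.02, 0, -0.12], "twist": [0, 0, 0], "gripper": 0.085}, {"dp": [-0.02, 0, -0.12], "twist": [0, 0, 0], "gripper": 0.085}, {"dp": [-0.02, 0, -0.12], "twist": [0, 0, 0], "gripper": 0.085}, {"dp": [-0.02, 0, -0.12], "twist": [0, 0, 0], "gripper": 0.085}]}}

```text
time_s: 8.32
tool_pos: [477.9, -321.0, 154.3]
eef_rot: [-180.0, 0.0, 10.0]
contact_force: [-0.2, 0.7, -0.6]
finger_gap: 0.998
```

Run:
```python
from h import *
st(); c=cam("wrist"); print(proj(c,(497,-318,55),True)); cv2.imwrite("pics/w7.png",c["image"][:,:,::-1])
circ(c,*proj(c,(497,-318,30),True),70,120,30,list(range(180,361,4)),Rfix=75)
```

```text
{'time_s': 8.32, 'q': [27.46, 29.06, 2.64, 115.28, -2.22, 35.75, -48.42], 'tool_pos': [477.93, -321.05, 154.32], 'eef_rot': [-179.96, 0.02, 10.01], 'contact_force': [-0.2, 0.69, -0.57], 'finger_gap': 1.0}
[251.78599595 168.60797317]
fixed R centre [ 496.6 -318.8]
circ [ 489.4 -326.2] R 83.8 n 25 sd 1.86
```

View pics/w7.png

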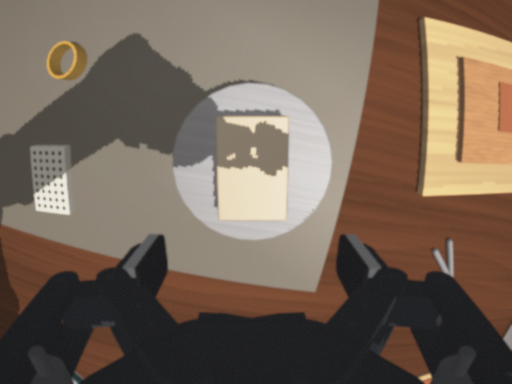

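Wrist view: slab top on the turntable at (217,116)–(288,220), disc spanning columns 173–332 and rows 83–240. The plate is at (51,180) and the ring at (66,61).

Run:
```python
from h import *
c=cam("wrist")
circ(c,252,162,66,95,30,list(range(0,361,4)),Rfix=75)
crop(c,252,166,45,65,5,"w8.png"); crop(c,51,178,50,50,6,"w8b.png")
```

```text
fixed R centre [ 496.3 -318.4]
circ [ 496.2 -318.4] R 74.5 n 78 sd 0.4
crop origin 207 101 k 5
crop origin 1 128 k 6
```

View pics/w8.png

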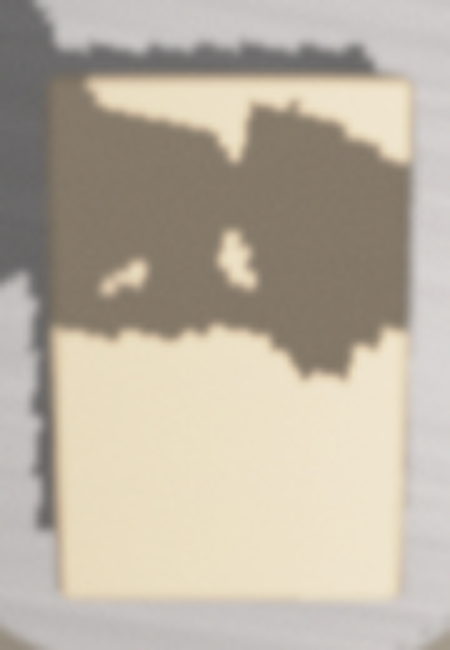

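View pics/w8b.png

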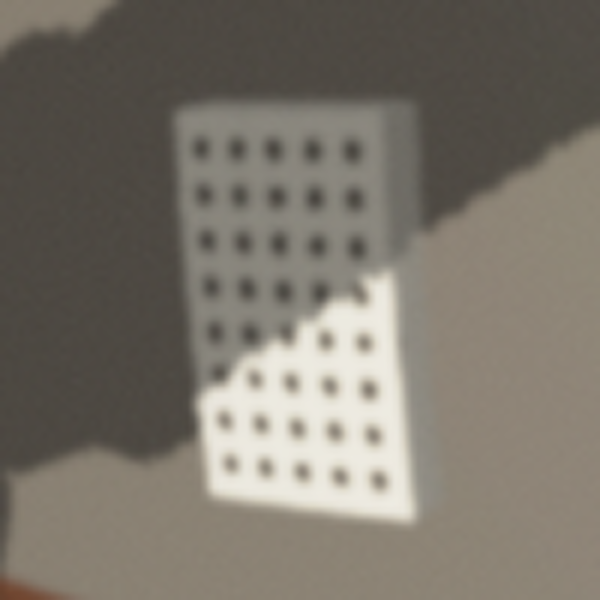

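Run:
```python
from h import *
c=cam("wrist")
quad(c,[(207+u/5,101+v/5) for u,v in [(50,76),(411,76),(402,598),(62,598)]],55)
quad(c,[(1+u/6,128+v/6) for u,v in [(177,106),(381,104),(411,521),(212,495)]],13)
st(); go(442,-87,100,6.5)
```

```text
centre [ 496.2 -318.8] sides [58.2 89.1 59.1 89. ] ang edge0-3 10.3
centre [439.3 -87.9] sides [53.9 80.9 54.  80.2] ang edge0-3 5.8
{'time_s': 8.47, 'q': [27.44, 29.16, 2.61, 115.27, -2.21, 35.76, -48.42], 'tool_pos': [478.06, -320.58, 153.32], 'eef_rot': [-179.89, 0.1, 10.07], 'contact_force': [0.12, -0.16, 0.52], 'finger_gap': 1.0}
dp [0.0054, -0.2362, 0.0538] twist [-0.0018, 0.0018, 0.0623] rows>= 5.8
```

The slab sits within 1 mm of the turntable centre. On to the plate.

Emit:
{"method": "apply_moves", "body": {"rows": [{"dp": [0.001, -0.04, 0.01], "twist": [0, 0, 0.01], "gripper": 0.085}, {"dp": [0.002, -0.08, 0.02], "twist": [0, 0, 0.02], "gripper": 0.085}, {"dp": [0.003, -0.12, 0.03], "twist": [0, 0, 0.03], "gripper": 0.085}, {"dp": [0.003, -0.16, 0.05], "twist": [0, 0, 0.06], "gripper": 0.085}, {"dp": [0.003, -0.2, 0.065], "twist": [0, 0, 0.06], "gripper": 0.085}, {"dp": [0.003, -0.225, 0.07], "twist": [0, 0, 0.06], "gripper": 0.085}, {"dp": [0.003, -0.235, 0.07], "twist": [0, 0, 0.06], "gripper": 0.085}, {"dp": [0.003, -0.235, 0.07], "twist": [0, 0, 0.06], "gripper": 0.085}, {"dp": [0.003, -0.235, 0.07], "twist": [0, 0, 0.06], "gripper": 0.085}, {"dp": [0.003, -0.235, 0.07], "twist": [0, 0, 0.06], "gripper": 0.085}, {"dp": [0.003, -0.235, 0.07], "twist": [0, 0, 0.06], "gripper": 0.085}, {"dp": [0.003, -0.235, 0.07], "twist": [0, 0, 0.06], "gripper": 0.085}]}}

```text
time_s: 9.47
tool_pos: [441.0, -91.3, 85.1]
eef_rot: [179.9, -0.1, 6.4]
contact_force: [-0.3, -0.8, 0.0]
finger_gap: 0.994
```

Run:
```python
from h import *
c=cam("wrist"); st(); p=proj(c,(440,-87.5,13),True);print(p); crop(c,p[0],p[1],60,70,4,"w9.png"); go(440,-87.5,1,6.4)
```

```text
{'time_s': 9.52, 'q': [3.04, 29.69, 3.74, 133.06, -6.13, 17.32, -71.44], 'tool_pos': [440.81, -91.04, 85.11], 'eef_rot': [179.96, -0.06, 6.42], 'contact_force': [-0.38, -0.81, -0.49], 'finger_gap': 0.99}
[245.90748114 201.20269789]
crop origin 185 131 k 4
dp [-0.0005, -0.0037, 0.0841] twist [0.0008, -0.0011, 0.0003] rows>= 2.0
```

View pics/w9.png

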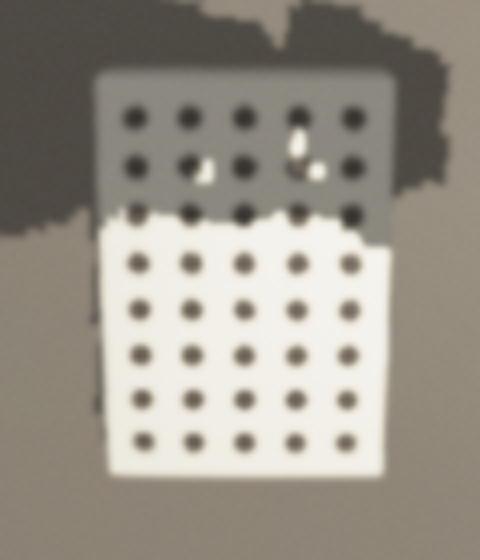

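Plate top fills the crop, corners at (95,71), (394,71), (383,475), (110,475).

Run:
```python
from h import *
c=cam("wrist"); st()
ce=quad(c,[(185+u/4,131+v/4) for u,v in [(95,71),(394,71),(383,475),(110,475)]],13)
go(*ce,12,6.4)
```

```text
{'time_s': 9.57, 'q': [3.02, 29.69, 3.73, 133.08, -6.13, 17.32, -71.44], 'tool_pos': [440.65, -90.76, 85.05], 'eef_rot': [179.97, -0.05, 6.44], 'contact_force': [0.61, -0.15, 0.17], 'finger_gap': 1.0}
centre [439.3 -87.5] sides [54.6 80.6 54.9 80.8] ang edge0-3 6.4
dp [-0.001, -0.0034, 0.073] twist [0.0006, -0.0009, 0.0007] rows>= 1.8
```

Emit:
{"method": "apply_moves", "body": {"rows": [{"dp": [-0.0005, -0.002, 0.03], "twist": [0, 0, 0], "gripper": 0.085}, {"dp": [-0.001, -0.003, 0.055], "twist": [0, 0, 0], "gripper": 0.085}, {"dp": [-0.001, -0.003, 0.07], "twist": [0, 0, 0], "gripper": 0.085}, {"dp": [-0.001, -0.003, 0.075], "twist": [0, 0, 0], "gripper": 0.085}, {"dp": [-0.001, -0.003, 0.075], "twist": [0, 0, 0], "gripper": 0.085}, {"dp": [-0.001, -0.003, 0.075], "twist": [0, 0, 0], "gripper": 0.085}]}}

```text
time_s: 10.07
tool_pos: [439.1, -87.1, 10.1]
eef_rot: [180.0, -0.0, 6.5]
contact_force: [0.5, 0.0, -0.4]
finger_gap: 0.998
```

Run:
```python
from h import *
st(); go(439.3,-87.5,0,6.4)
```

```text
{'time_s': 10.07, 'q': [4.43, 38.91, 1.32, 134.51, -7.09, 6.63, -70.97], 'tool_pos': [439.13, -87.06, 10.05], 'eef_rot': [179.99, -0.01, 6.54], 'contact_force': [0.46, 0.04, -0.42], 'finger_gap': 1.0}
dp [0.0001, 0.0005, 0.0101] twist [0.0002, -0.0001, 0.0024] rows>= 0.2
```

q6 is at 6.6°, near its 4.46° limit. I go only to z ≈ 2.

Emit:
{"method": "apply_moves", "body": {"rows": [{"dp": [0, 0, 0.005], "twist": [0, 0, 0], "gripper": 0.085}, {"dp": [0, 0, 0.008], "twist": [0, 0, 0], "gripper": 0.07}, {"dp": [0, 0, 0.008], "twist": [0, 0, 0], "gripper": 0.06}, {"dp": [0, 0, 0.008], "twist": [0, 0, 0], "gripper": 0.04}, {"dp": [0, 0, 0.008], "twist": [0, 0, 0], "gripper": 0.04}, {"dp": [0, 0, 0.008], "twist": [0, 0, 0], "gripper": 0.04}, {"dp": [0, 0, 0.008], "twist": [0, 0, 0], "gripper": 0.04}, {"dp": [0, 0, 0.008], "twist": [0, 0, 0], "gripper": 0.04}, {"dp": [0, 0, 0.008], "twist": [0, 0, 0], "gripper": 0.04}]}}

```text
time_s: 10.82
tool_pos: [439.2, -86.7, 2.5]
eef_rot: [180.0, -0.1, 6.6]
contact_force: [-0.1, -0.9, 5.2]
finger_gap: 0.62
```

Run:
```python
from h import *
st()
```

```text
{'time_s': 10.82, 'q': [4.56, 39.86, 1.09, 134.58, -7.17, 5.56, -70.91], 'tool_pos': [439.16, -86.7, 2.53], 'eef_rot': [179.98, -0.05, 6.57], 'contact_force': [-0.09, -0.91, 5.25], 'finger_gap': 0.62}
```

Emit:
{"method": "apply_moves", "body": {"rows": [{"dp": [0, 0, -0.015], "twist": [0, 0, 0], "gripper": 0.04}, {"dp": [0, 0, -0.04], "twist": [0, 0, 0], "gripper": 0.04}, {"dp": [0, 0, -0.075], "twist": [0, 0, 0], "gripper": 0.04}, {"dp": [0, 0, -0.11], "twist": [0, 0, 0], "gripper": 0.04}, {"dp": [0, 0, -0.13], "twist": [0, 0, 0], "gripper": 0.04}, {"dp": [0, 0, -0.13], "twist": [0, 0, 0], "gripper": 0.04}, {"dp": [0, 0, -0.13], "twist": [0, 0, 0], "gripper": 0.04}, {"dp": [0, 0, -0.13], "twist": [0, 0, 0], "gripper": 0.04}]}}

```text
time_s: 11.48
tool_pos: [438.2, -86.4, 131.4]
eef_rot: [-180.0, 0.1, 6.6]
contact_force: [-0.1, 0.6, -1.6]
finger_gap: 0.619
```

Run:
```python
from h import *
st(); c=cam("wrist"); cv2.imwrite("pics/w10.png",c["image"][:,:,::-1]); go(497.5,-318,130,10.3)
```

```text
{'time_s': 11.48, 'q': [1.03, 24.22, 5.55, 131.93, -5.59, 24.11, -72.2], 'tool_pos': [438.24, -86.41, 131.35], 'eef_rot': [-179.98, 0.06, 6.6], 'contact_force': [-0.11, 0.57, -1.61], 'finger_gap': 0.62}
dp [0.0326, 0.2369, 0.0006] twist [-0.0006, 0.0023, -0.0647] rows>= 5.7
```

View pics/w10.png

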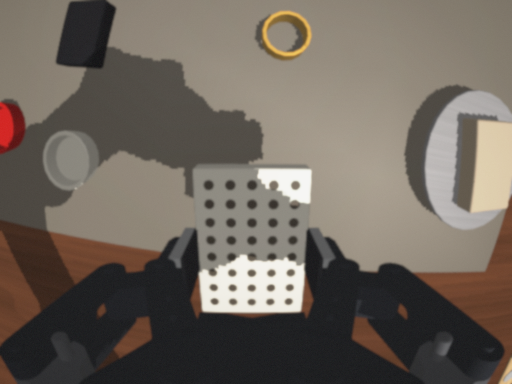

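The plate is held flat at wrist (253,238). The other things visible are undisturbed. Carrying it over.

Emit:
{"method": "apply_moves", "body": {"rows": [{"dp": [0.003, 0.02, 0], "twist": [0, 0, -0.01], "gripper": 0.04}, {"dp": [0.006, 0.045, 0], "twist": [0, 0, -0.02], "gripper": 0.04}, {"dp": [0.01, 0.075, 0], "twist": [0, 0, -0.03], "gripper": 0.04}, {"dp": [0.014, 0.105, 0], "twist": [0, 0, -0.04], "gripper": 0.04}, {"dp": [0.018, 0.135, 0], "twist": [0, 0, -0.05], "gripper": 0.04}, {"dp": [0.023, 0.165, 0], "twist": [0, 0, -0.06], "gripper": 0.04}, {"dp": [0.027, 0.195, 0], "twist": [0, 0, -0.065], "gripper": 0.04}, {"dp": [0.03, 0.218, 0], "twist": [0, 0, -0.065], "gripper": 0.04}, {"dp": [0.032, 0.232, 0], "twist": [0, 0, -0.065], "gripper": 0.04}, {"dp": [0.032, 0.237, 0], "twist": [0, 0, -0.065], "gripper": 0.04}, {"dp": [0.032, 0.237, 0], "twist": [0, 0, -0.065], "gripper": 0.04}, {"dp": [0.032, 0.237, 0], "twist": [0, 0, -0.065], "gripper": 0.04}]}}

```text
time_s: 12.53
tool_pos: [497.0, -316.4, 130.7]
eef_rot: [-179.8, 0.1, 10.4]
contact_force: [-0.1, -0.0, 0.0]
finger_gap: 0.623
```

Emit:
{"method": "apply_moves", "body": {"rows": [{"dp": [0, 0, 0.02], "twist": [0, 0, 0], "gripper": 0.04}, {"dp": [0, 0, 0.04], "twist": [0, 0, 0], "gripper": 0.04}, {"dp": [0, 0, 0.055], "twist": [0, 0, 0], "gripper": 0.04}, {"dp": [0, 0, 0.055], "twist": [0, 0, 0], "gripper": 0.04}, {"dp": [0, 0, 0.055], "twist": [0, 0, 0], "gripper": 0.04}, {"dp": [0, 0, 0.055], "twist": [0, 0, 0], "gripper": 0.04}, {"dp": [0, 0, 0.055], "twist": [0, 0, 0], "gripper": 0.04}]}}

```text
time_s: 13.12
tool_pos: [498.7, -318.1, 77.9]
eef_rot: [179.9, -0.1, 10.4]
contact_force: [-0.3, -0.5, -0.5]
finger_gap: 0.618
```

Run:
```python
from h import *
st(); go(496.7,-318.5,64,10.3)
```

```text
{'time_s': 13.12, 'q': [26.23, 36.48, 2.7, 115.55, -3.46, 27.94, -48.19], 'tool_pos': [498.69, -318.1, 77.93], 'eef_rot': [179.95, -0.09, 10.36], 'contact_force': [-0.34, -0.51, -0.45], 'finger_gap': 0.62}
dp [-0.0021, 0.0, 0.0139] twist [0.0009, -0.0015, 0.001] rows>= 0.3
```

Touchdown is expected at tool z ≈ 57.5.

Emit:
{"method": "apply_moves", "body": {"rows": [{"dp": [-0.002, 0, 0.006], "twist": [0, 0, 0], "gripper": 0.04}, {"dp": [-0.002, 0, 0.012], "twist": [0, 0, 0], "gripper": 0.04}, {"dp": [-0.002, 0, 0.016], "twist": [0, 0, 0], "gripper": 0.04}, {"dp": [-0.002, 0, 0.018], "twist": [0, 0, 0], "gripper": 0.04}, {"dp": [-0.002, 0, 0.019], "twist": [0, 0, 0], "gripper": 0.04}, {"dp": [-0.002, 0, 0.02], "twist": [0, 0, 0], "gripper": 0.04}, {"dp": [-0.002, 0, 0.02], "twist": [0, 0, 0], "gripper": 0.04}]}}

```text
time_s: 13.7
tool_pos: [495.5, -318.6, 57.6]
eef_rot: [-180.0, 0.1, 10.3]
contact_force: [-2.4, 1.4, 7.2]
finger_gap: 0.618
```

Run:
```python
from h import *
st(); go(496.7,-318.5,57.5,10.3)
c2=cam("scene"); crop(c2,167,155,50,40,7,"s11.png")
```

```text
{'time_s': 13.7, 'q': [26.58, 38.26, 2.48, 116.11, -3.54, 25.77, -47.99], 'tool_pos': [495.46, -318.61, 57.62], 'eef_rot': [-179.95, 0.05, 10.29], 'contact_force': [-2.39, 1.42, 7.2], 'finger_gap': 0.62}
dp [0.0012, 0.0001, 0.0001] twist [-0.0008, 0.0009, -0.0001] rows>= 0.0
crop origin 117 115 k 7
```

View pics/s11.png

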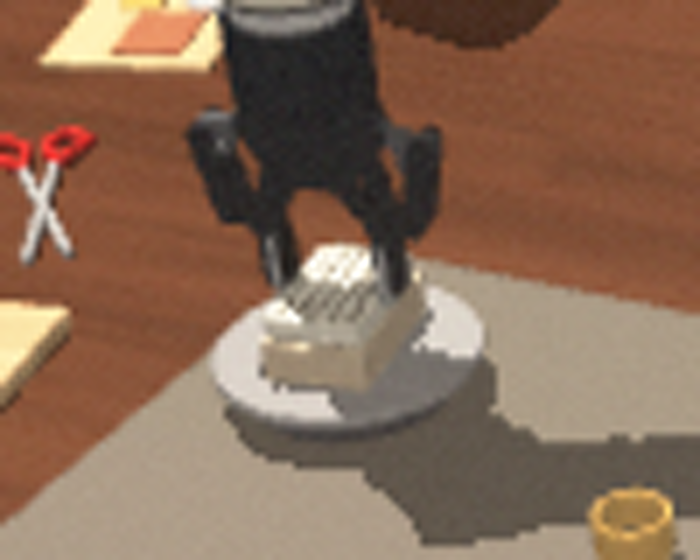

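Scene view shows the plate resting on the slab, with a 7 N contact at exactly the predicted height. Releasing and rising.

Emit:
{"method": "apply_moves", "body": {"rows": [{"dp": [0.001, 0, -0.0005], "twist": [0, 0, 0], "gripper": 0.04}, {"dp": [0.001, 0, -0.0005], "twist": [0, 0, 0], "gripper": 0.07}, {"dp": [0.001, 0, -0.0005], "twist": [0, 0, 0], "gripper": 0.085}, {"dp": [0.001, 0, -0.0005], "twist": [0, 0, 0], "gripper": 0.085}, {"dp": [0.001, 0, -0.0005], "twist": [0, 0, 0], "gripper": 0.085}, {"dp": [0.001, 0, -0.02], "twist": [0, 0, 0], "gripper": 0.085}, {"dp": [0, 0, -0.06], "twist": [0, 0, 0], "gripper": 0.085}, {"dp": [-0.01, 0, -0.1], "twist": [0, 0, 0], "gripper": 0.085}, {"dp": [-0.02, 0, -0.12], "twist": [0, 0, 0], "gripper": 0.085}, {"dp": [-0.02, 0, -0.12], "twist": [0, 0, 0], "gripper": 0.085}, {"dp": [-0.02, 0, -0.12], "twist": [0, 0, 0], "gripper": 0.085}, {"dp": [-0.02, 0, -0.12], "twist": [0, 0, 0], "gripper": 0.085}]}}

```text
time_s: 14.75
tool_pos: [476.0, -321.9, 176.2]
eef_rot: [-180.0, 0.0, 10.3]
contact_force: [0.4, 0.5, -0.5]
finger_gap: 0.998
```

Run:
```python
from h import *
st(); c=cam("wrist"); p=proj(c,(496.5,-318.5,60),True);print(p); crop(c,p[0],p[1],55,65,4.5,"w12.png"); cv2.imwrite("pics/w12f.png",c["image"][:,:,::-1])
```

```text
{'time_s': 14.75, 'q': [26.85, 27.24, 3.68, 114.6, -2.74, 38.29, -47.42], 'tool_pos': [476.04, -321.86, 176.19], 'eef_rot': [-179.96, 0.03, 10.31], 'contact_force': [0.44, 0.48, -0.49], 'finger_gap': 1.0}
[251.86776622 163.50079147]
crop origin 196 98 k 4.5
```

View pics/w12.png

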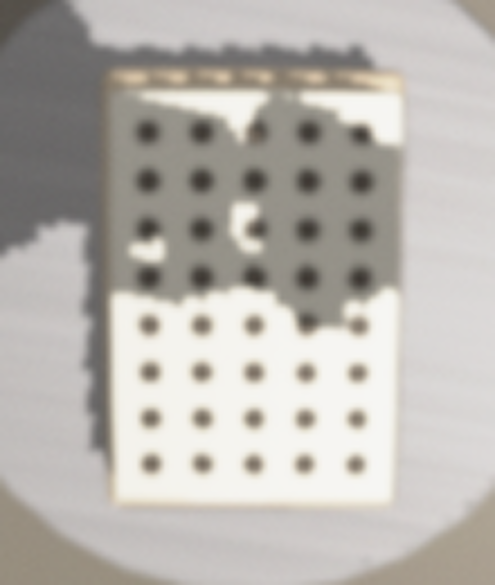

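View pics/w12f.png

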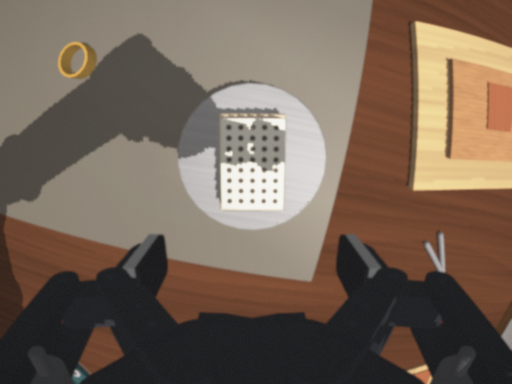

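Plate top corners at crop (110,89), (404,89), (393,500), (114,500). It lies square on the slab, whose far edge shows at row 70.

Run:
```python
from h import *
c=cam("wrist"); st()
quad(c,[(196+u/4.5,98+v/4.5) for u,v in [(110,89),(404,89),(393,500),(114,500)]],68)
a=[onplane(c,196+u/4.5,98+v/4.5,55,True)[:2] for u,v in [(103,70),(407,70)]]; m=(a[0]+a[1])/2; print(m, m-45*np.array([np.cos(.18),np.sin(.18)]))
circ(c,252,156,60,90,30,list(range(0,361,4)),Rfix=75)
go(574-20,92,170,30)
```

```text
{'time_s': 14.85, 'q': [26.83, 27.32, 3.66, 114.61, -2.74, 38.3, -47.41], 'tool_pos': [475.87, -321.45, 175.29], 'eef_rot': [-179.89, 0.11, 10.35], 'contact_force': [-0.72, 0.62, 0.05], 'finger_gap': 0.99}
centre [ 496.9 -318.7] sides [54.7 80.1 55.2 80.1] ang edge0-3 9.9
[ 539.89430938 -310.85807105] [ 495.6213432  -318.91440186]
fixed R centre [ 496.5 -318.2]
circ [ 496.5 -318.3] R 74.6 n 81 sd 0.35
dp [0.1511, -0.3927, 0.0058] twist [-0.0023, 0.0015, -0.343] rows>= 10.1
```

Run:
```python
from h import *
c=cam("side"); crop(c,261,198,25,22,14,"s13.png")
quad(c,[(170+u/3.6,110+v/3.6) for u,v in [(310,276),(381,299),(346,336),(276,311)]],26,False)
```

```text
crop origin 236 176 k 14
centre [568.7  97.5] sides [60.4 51.9 58.9 50.7] ang edge0-3 87.6
```

View pics/s13.png

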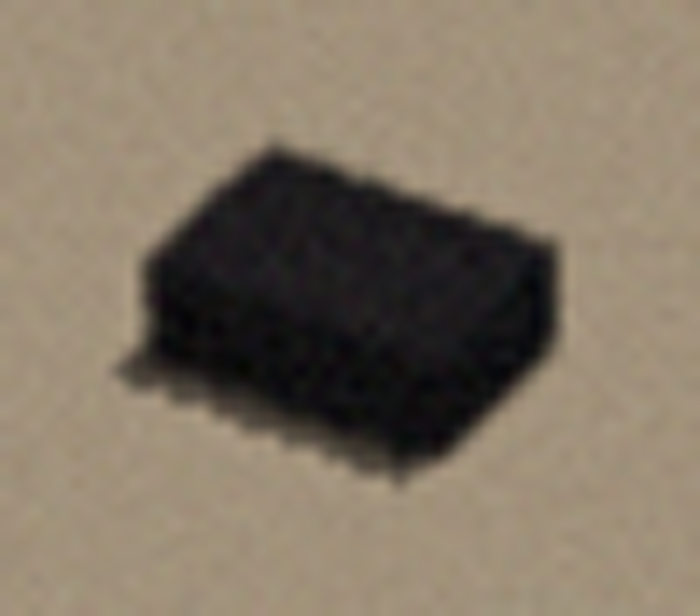

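Side crop: charcoal corners at (275,148), (555,240), (430,360), (148,262), long side roughly along world x. I'll hover and measure from the wrist.

Run:
```python
from h import *
c=cam("side")
quad(c,[(236+u/14,176+v/14) for u,v in [(148,262),(275,148),(555,240),(430,360)]],26,False)
go(560,94,150,0)
```

```text
centre [570.5  94.3] sides [44.2 61.5 44.6 61. ] ang edge0-3 176.5
dp [0.1574, -0.3937, 0.0257] twist [-0.0017, 0.0021, 0.1806] rows>= 10.2
```

Emit:
{"method": "apply_moves", "body": {"rows": [{"dp": [0.02, -0.05, 0], "twist": [0, 0, 0.1], "gripper": 0.085}, {"dp": [0.035, -0.09, 0.01], "twist": [0, 0, 0.2], "gripper": 0.085}, {"dp": [0.05, -0.13, 0.02], "twist": [0, 0, 0.24], "gripper": 0.085}, {"dp": [0.065, -0.17, 0.025], "twist": [0, 0, 0.24], "gripper": 0.085}, {"dp": [0.08, -0.21, 0.025], "twist": [0, 0, 0.24], "gripper": 0.085}, {"dp": [0.1, -0.25, 0.025], "twist": [0, 0, 0.24], "gripper": 0.085}, {"dp": [0.115, -0.29, 0.025], "twist": [0, 0, 0.24], "gripper": 0.085}, {"dp": [0.13, -0.33, 0.025], "twist": [0, 0, 0.24], "gripper": 0.085}, {"dp": [0.145, -0.365, 0.025], "twist": [0, 0, 0.24], "gripper": 0.085}, {"dp": [0.157, -0.393, 0.025], "twist": [0, 0, 0.24], "gripper": 0.085}, {"dp": [0.157, -0.393, 0.025], "twist": [0, 0, 0.24], "gripper": 0.085}, {"dp": [0.157, -0.393, 0.025], "twist": [0, 0, 0.24], "gripper": 0.085}]}}

```text
time_s: 15.95
tool_pos: [560.9, 98.4, 150.8]
eef_rot: [-179.9, 0.0, -2.9]
contact_force: [0.4, -0.4, 0.7]
finger_gap: 0.994
```

Emit:
{"method": "apply_moves", "body": {"rows": [{"dp": [0, 0, 0.03], "twist": [0, 0, 0], "gripper": 0.085}, {"dp": [0, 0, 0.03], "twist": [0, 0, 0], "gripper": 0.085}, {"dp": [0, 0, 0.03], "twist": [0, 0, 0], "gripper": 0.085}, {"dp": [0, 0, 0.03], "twist": [0, 0, 0], "gripper": 0.085}]}}

```text
time_s: 16.28
tool_pos: [560.1, 90.5, 121.8]
eef_rot: [179.9, 0.1, -3.6]
contact_force: [0.5, -0.4, -0.6]
finger_gap: 0.997
```

Run:
```python
from h import *
st(); c=cam("wrist"); p=proj(c,(570.5,94.3,26),True);print(p); crop(c,p[0],p[1],55,65,4.5,"w14.png"); cv2.imwrite("pics/w14f.png",c["image"][:,:,::-1])
```

```text
{'time_s': 16.28, 'q': [-19.29, 31.58, 7.59, 117.57, -7.55, 31.37, -99.95], 'tool_pos': [560.06, 90.48, 121.83], 'eef_rot': [179.93, 0.06, -3.59], 'contact_force': [0.54, -0.4, -0.62], 'finger_gap': 1.0}
[245.48069269 180.2413972 ]
crop origin 190 115 k 4.5
```

View pics/w14.png

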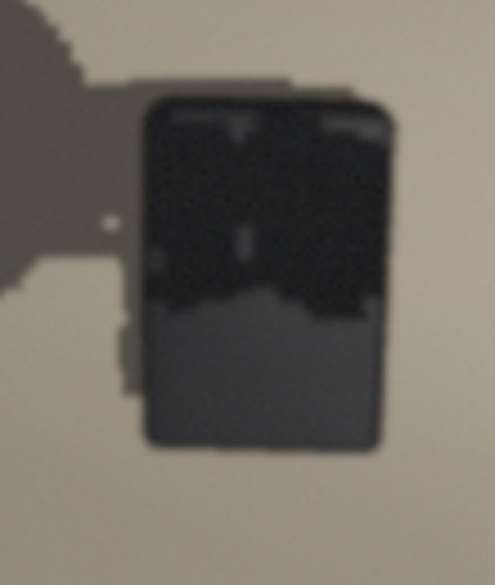

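View pics/w14f.png

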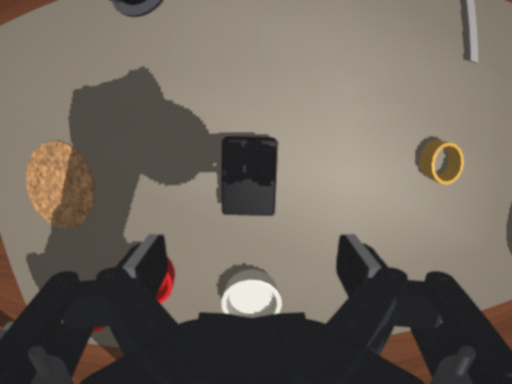

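Charcoal top at wrist (249,176), crop corners (144,98), (396,102), (381,450), (142,447). White dish at (252,295), coaster (61,184), ring (442,162).

Run:
```python
from h import *
c=cam("wrist"); st()
ce=quad(c,[(190+u/4.5,115+v/4.5) for u,v in [(144,98),(396,102),(381,450),(142,447)]],26)
print(circ(c,60,184,25,50,4,list(range(0,361,6)),Rfix=48))
go(*ce,25,-5)
```

```text
{'time_s': 16.38, 'q': [-19.31, 31.52, 7.57, 117.52, -7.56, 31.34, -99.95], 'tool_pos': [560.93, 91.19, 122.63], 'eef_rot': [179.99, -0.06, -3.56], 'contact_force': [-0.57, -0.13, 0.78], 'finger_gap': 0.99}
centre [573.7  91.7] sides [45.1 65.6 45.4 65.8] ang edge0-3 175.0
fixed R centre [570.5 292.4]
circ [572.  294.6] R 38.7 n 41 sd 3.5
[571.97265267 294.60409699]
dp [0.0126, -0.0013, 0.0976] twist [0.0001, -0.0011, 0.0252] rows>= 2.4
```

Emit:
{"method": "apply_moves", "body": {"rows": [{"dp": [0.006, -0.0005, 0.03], "twist": [0, 0, 0.025], "gripper": 0.085}, {"dp": [0.0125, -0.001, 0.065], "twist": [0, 0, 0.025], "gripper": 0.085}, {"dp": [0.0125, -0.001, 0.09], "twist": [0, 0, 0.025], "gripper": 0.085}, {"dp": [0.0125, -0.001, 0.1], "twist": [0, 0, 0.025], "gripper": 0.085}, {"dp": [0.0125, -0.001, 0.1], "twist": [0, 0, 0.025], "gripper": 0.085}, {"dp": [0.0125, -0.001, 0.1], "twist": [0, 0, 0.025], "gripper": 0.085}, {"dp": [0.0125, -0.001, 0.1], "twist": [0, 0, 0.025], "gripper": 0.085}]}}

```text
time_s: 16.97
tool_pos: [574.1, 92.6, 23.4]
eef_rot: [-180.0, -0.1, -4.9]
contact_force: [0.2, 0.3, 0.0]
finger_gap: 0.995
```

Run:
```python
from h import *
st();go(573.7,91.7,4,-5)
```

```text
{'time_s': 16.97, 'q': [-17.39, 41.27, 5.29, 117.74, -9.65, 21.23, -99.3], 'tool_pos': [574.1, 92.6, 23.42], 'eef_rot': [-179.96, -0.15, -4.9], 'contact_force': [0.18, 0.35, 0.04], 'finger_gap': 1.0}
dp [-0.0004, 0.0009, 0.0194] twist [-0.0007, -0.0025, 0.0017] rows>= 0.5
```

Emit:
{"method": "apply_moves", "body": {"rows": [{"dp": [0, 0.001, 0.012], "twist": [0, 0, 0], "gripper": 0.085}, {"dp": [0, 0.001, 0.018], "twist": [0, 0, 0], "gripper": 0.07}, {"dp": [0, 0.001, 0.018], "twist": [0, 0, 0], "gripper": 0.055}, {"dp": [0, 0.001, 0.018], "twist": [0, 0, 0], "gripper": 0.03}, {"dp": [0, 0.001, 0.018], "twist": [0, 0, 0], "gripper": 0.03}, {"dp": [0, 0.001, 0.018], "twist": [0, 0, 0], "gripper": 0.03}, {"dp": [0, 0.001, 0.018], "twist": [0, 0, 0], "gripper": 0.03}, {"dp": [0, 0.001, 0.018], "twist": [0, 0, 0], "gripper": 0.03}, {"dp": [0, 0.001, 0.018], "twist": [0, 0, 0], "gripper": 0.03}]}}

```text
time_s: 17.72
tool_pos: [573.1, 91.7, 4.0]
eef_rot: [-180.0, -0.0, -4.9]
contact_force: [0.2, 0.3, 0.9]
finger_gap: 0.526
```

Run:
```python
from h import *
st()
```

```text
{'time_s': 17.72, 'q': [-16.93, 43.12, 4.75, 117.9, -9.85, 19.31, -99.03], 'tool_pos': [573.12, 91.7, 4.04], 'eef_rot': [-179.99, -0.03, -4.88], 'contact_force': [0.18, 0.27, 0.86], 'finger_gap': 0.53}
```

Emit:
{"method": "apply_moves", "body": {"rows": [{"dp": [0, 0, -0.02], "twist": [0, 0, 0], "gripper": 0.03}, {"dp": [0, 0, -0.05], "twist": [0, 0, 0], "gripper": 0.03}, {"dp": [0, 0, -0.09], "twist": [0, 0, 0], "gripper": 0.03}, {"dp": [0, 0, -0.12], "twist": [0, 0, 0], "gripper": 0.03}, {"dp": [0, 0, -0.14], "twist": [0, 0, 0], "gripper": 0.03}, {"dp": [0, 0, -0.14], "twist": [0, 0, 0], "gripper": 0.03}, {"dp": [0, 0, -0.14], "twist": [0, 0, 0], "gripper": 0.03}]}}

```text
time_s: 18.3
tool_pos: [573.4, 91.9, 144.8]
eef_rot: [-179.9, -0.1, -4.9]
contact_force: [0.2, -0.2, -1.3]
finger_gap: 0.526
```

Run:
```python
from h import *
st(); c=cam("wrist"); cv2.imwrite("pics/w15.png",c["image"][:,:,::-1]); go(496.2,-318.7,140,10)
```

```text
{'time_s': 18.3, 'q': [-19.83, 30.33, 8.64, 115.31, -7.66, 34.74, -100.93], 'tool_pos': [573.41, 91.86, 144.85], 'eef_rot': [-179.95, -0.13, -4.87], 'contact_force': [0.22, -0.21, -1.3], 'finger_gap': 0.53}
dp [-0.041, 0.4154, 0.0036] twist [-0.0001, 0.0006, -0.2595] rows>= 10.0
```

View pics/w15.png

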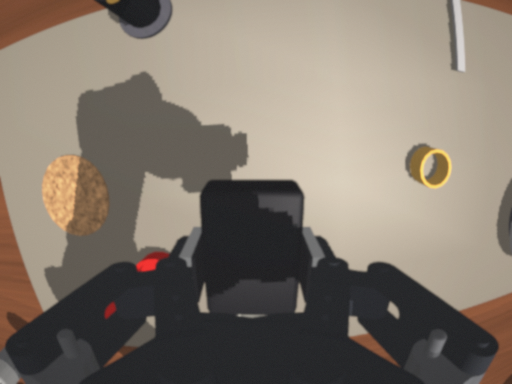

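The charcoal is held square at wrist (252,245). Carrying it to the stack.

Emit:
{"method": "apply_moves", "body": {"rows": [{"dp": [-0.002, 0.02, 0], "twist": [0, 0, -0.02], "gripper": 0.03}, {"dp": [-0.005, 0.05, 0], "twist": [0, 0, -0.05], "gripper": 0.03}, {"dp": [-0.009, 0.09, 0], "twist": [0, 0, -0.08], "gripper": 0.03}, {"dp": [-0.013, 0.13, 0], "twist": [0, 0, -0.11], "gripper": 0.03}, {"dp": [-0.017, 0.17, 0], "twist": [0, 0, -0.14], "gripper": 0.03}, {"dp": [-0.021, 0.21, 0], "twist": [0, 0, -0.17], "gripper": 0.03}, {"dp": [-0.025, 0.25, 0], "twist": [0, 0, -0.2], "gripper": 0.03}, {"dp": [-0.029, 0.29, 0], "twist": [0, 0, -0.23], "gripper": 0.03}, {"dp": [-0.033, 0.33, 0], "twist": [0, 0, -0.26], "gripper": 0.03}, {"dp": [-0.037, 0.37, 0], "twist": [0, 0, -0.26], "gripper": 0.03}, {"dp": [-0.04, 0.4, 0], "twist": [0, 0, -0.26], "gripper": 0.03}, {"dp": [-0.041, 0.415, 0], "twist": [0, 0, -0.26], "gripper": 0.03}]}}

```text
time_s: 19.35
tool_pos: [493.2, -323.7, 141.7]
eef_rot: [180.0, 0.2, 9.6]
contact_force: [1.1, -0.4, -1.1]
finger_gap: 0.524
```

Emit:
{"method": "apply_moves", "body": {"rows": [{"dp": [0, 0, 0.0], "twist": [0, 0, 0], "gripper": 0.03}, {"dp": [0, 0, 0.02], "twist": [0, 0, 0], "gripper": 0.03}, {"dp": [0, 0, 0.045], "twist": [0, 0, 0], "gripper": 0.03}, {"dp": [0, 0, 0.055], "twist": [0, 0, 0], "gripper": 0.03}, {"dp": [0, 0, 0.055], "twist": [0, 0, 0], "gripper": 0.03}, {"dp": [0, 0, 0.055], "twist": [0, 0, 0], "gripper": 0.03}, {"dp": [0, 0, 0.055], "twist": [0, 0, 0], "gripper": 0.03}, {"dp": [0, 0, 0.055], "twist": [0, 0, 0], "gripper": 0.03}]}}

```text
time_s: 20.02
tool_pos: [497.6, -318.4, 89.7]
eef_rot: [179.9, -0.1, 10.0]
contact_force: [-0.4, 0.3, -0.9]
finger_gap: 0.527
```

Run:
```python
from h import *
st(); go(496.1,-318.8,72,10)
```

```text
{'time_s': 20.02, 'q': [26.82, 35.37, 1.96, 115.37, -2.34, 29.2, -49.5], 'tool_pos': [497.59, -318.35, 89.75], 'eef_rot': [179.94, -0.08, 10.05], 'contact_force': [-0.35, 0.34, -0.85], 'finger_gap': 0.53}
dp [-0.0016, 0.0002, 0.0177] twist [0.001, -0.0014, 0.0008] rows>= 0.4
```

Emit:
{"method": "apply_moves", "body": {"rows": [{"dp": [-0.001, 0, 0.006], "twist": [0, 0, 0], "gripper": 0.03}, {"dp": [-0.001, 0, 0.011], "twist": [0, 0, 0], "gripper": 0.03}, {"dp": [-0.001, 0, 0.014], "twist": [0, 0, 0], "gripper": 0.03}, {"dp": [-0.001, 0, 0.016], "twist": [0, 0, 0], "gripper": 0.03}, {"dp": [-0.001, 0, 0.017], "twist": [0, 0, 0], "gripper": 0.03}, {"dp": [-0.001, 0, 0.0175], "twist": [0, 0, 0], "gripper": 0.03}, {"dp": [-0.001, 0, 0.0175], "twist": [0, 0, 0], "gripper": 0.03}, {"dp": [-0.001, 0, 0.0175], "twist": [0, 0, 0], "gripper": 0.03}]}}

```text
time_s: 20.68
tool_pos: [495.4, -318.4, 72.0]
eef_rot: [-180.0, 0.0, 10.0]
contact_force: [-2.8, 1.7, 6.5]
finger_gap: 0.529
```

Run:
```python
from h import *
st(); go(496.1,-318.8,72,10)
```

```text
{'time_s': 20.68, 'q': [27.03, 36.91, 1.82, 115.87, -2.38, 27.3, -49.39], 'tool_pos': [495.42, -318.41, 72.0], 'eef_rot': [-179.97, 0.03, 10.01], 'contact_force': [-2.76, 1.71, 6.51], 'finger_gap': 0.53}
dp [0.0006, 0.0005, -0.0] twist [-0.0005, 0.0005, 0.0002] rows>= 0.0
```

Contact at the predicted height. Releasing.

Emit:
{"method": "apply_moves", "body": {"rows": [{"dp": [0.0005, 0, -0.0005], "twist": [0, 0, 0], "gripper": 0.03}, {"dp": [0.0005, 0, -0.0005], "twist": [0, 0, 0], "gripper": 0.06}, {"dp": [0.0005, 0, -0.0005], "twist": [0, 0, 0], "gripper": 0.085}, {"dp": [0.0005, 0, -0.0005], "twist": [0, 0, 0], "gripper": 0.085}, {"dp": [0.0005, 0, -0.001], "twist": [0, 0, 0], "gripper": 0.085}, {"dp": [0, 0, -0.02], "twist": [0, 0, 0], "gripper": 0.085}, {"dp": [0, 0, -0.06], "twist": [0, 0, 0], "gripper": 0.085}, {"dp": [-0.01, 0, -0.1], "twist": [0, 0, 0], "gripper": 0.085}, {"dp": [-0.02, 0, -0.12], "twist": [0, 0, 0], "gripper": 0.085}, {"dp": [-0.02, 0, -0.12], "twist": [0, 0, 0], "gripper": 0.085}, {"dp": [-0.02, 0, -0.12], "twist": [0, 0, 0], "gripper": 0.085}, {"dp": [-0.02, 0, -0.12], "twist": [0, 0, 0], "gripper": 0.085}]}}

```text
time_s: 21.68
tool_pos: [475.8, -321.6, 190.7]
eef_rot: [-180.0, 0.0, 10.0]
contact_force: [-0.2, 1.0, -0.1]
finger_gap: 0.994
```

Run:
```python
from h import *
st(); c=cam("wrist"); p=proj(c,(496.5,-318.5,80),True);print(p); crop(c,p[0],p[1],55,65,4.5,"w16.png"); st()
```

```text
{'time_s': 21.68, 'q': [27.55, 26.06, 2.69, 113.99, -1.86, 40.05, -48.59], 'tool_pos': [475.76, -321.56, 190.72], 'eef_rot': [-179.96, 0.03, 10.02], 'contact_force': [-0.17, 0.96, -0.1], 'finger_gap': 0.99}
[252.16872479 164.31766898]
crop origin 197 99 k 4.5
{'time_s': 21.73, 'q': [27.54, 26.11, 2.68, 114.0, -1.86, 40.05, -48.59], 'tool_pos': [475.66, -321.25, 190.1], 'eef_rot': [-179.91, 0.08, 10.05], 'contact_force': [-0.11, -0.7, 0.25], 'finger_gap': 1.0}
```

View pics/w16.png

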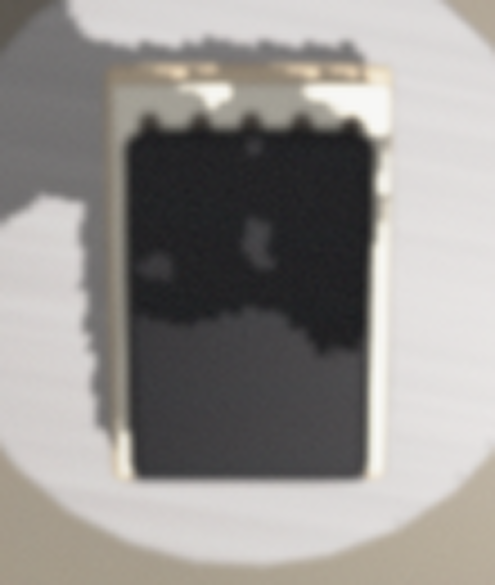

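Charcoal top corners at crop (127,130), (376,130), (368,477), (134,477), square inside the plate.

Run:
```python
from h import *
c=cam("wrist"); st()
quad(c,[(197+u/4.5,99+v/4.5) for u,v in [(127,130),(376,130),(368,477),(134,477)]],94)
a=[onplane(c,197+u/4.5,99+v/4.5,68,True)[:2] for u,v in [(112,86),(391,86)]]; m=(a[0]+a[1])/2; print("plate from far edge",m-40*np.array([np.cos(.175),np.sin(.175)]))
go(560,-101,130,15)
```

```text
{'time_s': 21.78, 'q': [27.53, 26.14, 2.68, 114.0, -1.86, 40.05, -48.59], 'tool_pos': [475.62, -321.13, 189.8], 'eef_rot': [-179.89, 0.11, 10.05], 'contact_force': [0.15, -0.5, 0.27], 'finger_gap': 0.99}
centre [ 496.4 -318.7] sides [44.3 64.5 43.9 64.5] ang edge0-3 10.0
plate from far edge [ 496.28128808 -318.7371198 ]
dp [0.1216, -0.2019, 0.06] twist [-0.0021, 0.0018, -0.0863] rows>= 5.8
```

The stack is centred within about 1 mm. Next the ring.

Emit:
{"method": "apply_moves", "body": {"rows": [{"dp": [0.02, -0.035, 0], "twist": [0, 0, 0], "gripper": 0.085}, {"dp": [0.038, -0.066, 0], "twist": [0, 0, 0], "gripper": 0.085}, {"dp": [0.056, -0.098, 0.01], "twist": [0, 0, 0], "gripper": 0.085}, {"dp": [0.074, -0.13, 0.03], "twist": [0, 0, 0], "gripper": 0.085}, {"dp": [0.092, -0.16, 0.05], "twist": [0, 0, 0], "gripper": 0.085}, {"dp": [0.108, -0.19, 0.07], "twist": [0, 0, 0], "gripper": 0.085}, {"dp": [0.117, -0.203, 0.08], "twist": [0, 0, 0], "gripper": 0.085}, {"dp": [0.117, -0.203, 0.08], "twist": [0, 0, 0], "gripper": 0.085}, {"dp": [0.117, -0.203, 0.08], "twist": [0, 0, 0], "gripper": 0.085}, {"dp": [0.117, -0.203, 0.08], "twist": [0, 0, 0], "gripper": 0.085}, {"dp": [0.117, -0.203, 0.08], "twist": [0, 0, 0], "gripper": 0.085}]}}

```text
time_s: 22.7
tool_pos: [555.6, -103.9, 111.5]
eef_rot: [179.9, 0.0, 9.9]
contact_force: [-0.5, 0.1, -0.3]
finger_gap: 0.992
```

Run:
```python
from h import *
st(); c=cam("wrist"); p=proj(c,(578,-100,24),True);print(p); crop(c,p[0],p[1],50,50,6,"w17.png"); st()
```

```text
{'time_s': 22.7, 'q': [4.35, 32.15, 2.21, 118.03, -2.23, 29.86, -71.99], 'tool_pos': [555.55, -103.87, 111.48], 'eef_rot': [179.93, 0.02, 9.85], 'contact_force': [-0.47, 0.11, -0.32], 'finger_gap': 0.99}
[251.16269441 166.97772389]
crop origin 201 116 k 6
{'time_s': 22.75, 'q': [4.36, 32.13, 2.21, 118.03, -2.24, 29.85, -71.99], 'tool_pos': [555.66, -103.93, 111.7], 'eef_rot': [179.93, -0.01, 9.84], 'contact_force': [-0.11, -0.19, 0.57], 'finger_gap': 1.0}
```

View pics/w17.png

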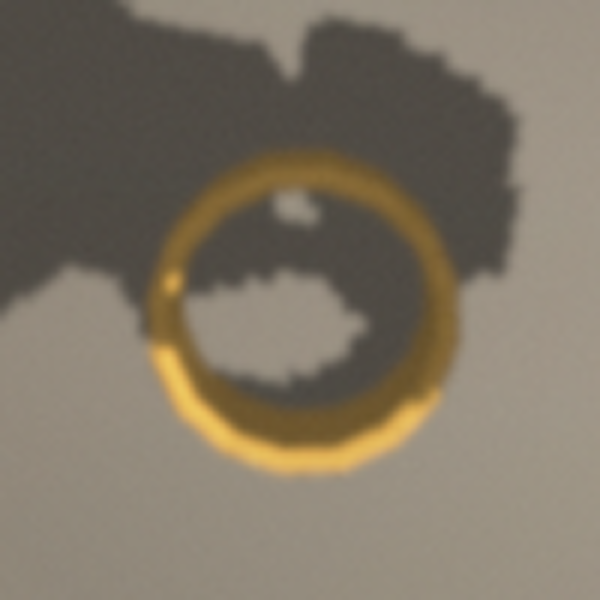

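The ring's outer rim spans crop 148–459 by 150–475.

Run:
```python
from h import *
c=cam("wrist"); st()
f=lambda u,v: onplane(c,201+u/6,116+v/6,24,True)[:2]
L,R,T,B=f(148,314),f(459,314),f(304,150),f(304,475)
print((L+R)/2,np.linalg.norm(L-R),(T+B)/2,np.linalg.norm(T-B))
ce=np.array([((L+R)/2),((T+B)/2)]).mean(0); print(ce); go(*ce,26,10)
```

```text
{'time_s': 22.8, 'q': [4.36, 32.11, 2.19, 118.03, -2.24, 29.85, -72.0], 'tool_pos': [555.75, -103.76, 111.84], 'eef_rot': [179.94, -0.03, 9.84], 'contact_force': [1.01, -0.65, -0.18], 'finger_gap': 1.0}
[ 577.14786266 -100.55144954] 40.94820596827607 [ 576.95291665 -100.65089164] 43.55607820339212
[ 577.05038965 -100.60117059]
dp [0.0215, 0.0004, 0.0859] twist [0.001, -0.0005, -0.0027] rows>= 2.1
```

Emit:
{"method": "apply_moves", "body": {"rows": [{"dp": [0.011, 0, 0.02], "twist": [0, 0, 0], "gripper": 0.085}, {"dp": [0.0215, 0, 0.05], "twist": [0, 0, 0], "gripper": 0.085}, {"dp": [0.0215, 0, 0.08], "twist": [0, 0, 0], "gripper": 0.085}, {"dp": [0.0215, 0, 0.088], "twist": [0, 0, 0], "gripper": 0.085}, {"dp": [0.0215, 0, 0.088], "twist": [0, 0, 0], "gripper": 0.085}, {"dp": [0.0215, 0, 0.088], "twist": [0, 0, 0], "gripper": 0.085}]}}

```text
time_s: 23.3
tool_pos: [576.7, -98.9, 23.8]
eef_rot: [180.0, 0.0, 9.9]
contact_force: [0.1, -0.0, 0.3]
finger_gap: 0.995
```

Run:
```python
from h import *
st();go(577,-100.6,5,10)
```

```text
{'time_s': 23.3, 'q': [4.22, 41.24, 1.51, 117.03, -2.62, 21.79, -72.28], 'tool_pos': [576.69, -98.92, 23.78], 'eef_rot': [179.99, 0.03, 9.94], 'contact_force': [0.06, -0.0, 0.3], 'finger_gap': 0.99}
dp [0.0, 0.0017, 0.0188] twist [0.0003, 0.0006, -0.001] rows>= 0.5
```

Emit:
{"method": "apply_moves", "body": {"rows": [{"dp": [0, 0.0017, 0.01], "twist": [0, 0, 0], "gripper": 0.085}, {"dp": [0, 0.0017, 0.019], "twist": [0, 0, 0], "gripper": 0.075}, {"dp": [0, 0.0017, 0.019], "twist": [0, 0, 0], "gripper": 0.06}, {"dp": [0, 0.0017, 0.019], "twist": [0, 0, 0], "gripper": 0.048}, {"dp": [0, 0.0017, 0.019], "twist": [0, 0, 0], "gripper": 0.03}, {"dp": [0, 0.0017, 0.019], "twist": [0, 0, 0], "gripper": 0.03}, {"dp": [0, 0.0017, 0.019], "twist": [0, 0, 0], "gripper": 0.03}, {"dp": [0, 0.0017, 0.019], "twist": [0, 0, 0], "gripper": 0.03}, {"dp": [0, 0.0017, 0.019], "twist": [0, 0, 0], "gripper": 0.03}, {"dp": [0, 0.0017, 0.019], "twist": [0, 0, 0], "gripper": 0.03}]}}

```text
time_s: 24.13
tool_pos: [577.6, -99.7, 5.0]
eef_rot: [180.0, -0.0, 10.0]
contact_force: [-0.8, -0.0, 6.9]
finger_gap: 0.462
```

Run:
```python
from h import *
st()
```

```text
{'time_s': 24.13, 'q': [4.44, 43.08, 1.31, 117.05, -2.62, 19.88, -72.12], 'tool_pos': [577.63, -99.71, 4.97], 'eef_rot': [179.99, -0.03, 10.02], 'contact_force': [-0.84, -0.03, 6.89], 'finger_gap': 0.46}
```

Emit:
{"method": "apply_moves", "body": {"rows": [{"dp": [0, 0, -0.02], "twist": [0, 0, 0], "gripper": 0.03}, {"dp": [0, 0, -0.05], "twist": [0, 0, 0], "gripper": 0.03}, {"dp": [0, 0, -0.09], "twist": [0, 0, 0], "gripper": 0.03}, {"dp": [0, 0, -0.125], "twist": [0, 0, 0], "gripper": 0.03}, {"dp": [0, 0, -0.15], "twist": [0, 0, 0], "gripper": 0.03}, {"dp": [0, 0, -0.15], "twist": [0, 0, 0], "gripper": 0.03}, {"dp": [0, 0, -0.15], "twist": [0, 0, 0], "gripper": 0.03}]}}

```text
time_s: 24.72
tool_pos: [578.5, -99.7, 155.8]
eef_rot: [179.9, -0.2, 10.0]
contact_force: [0.4, 0.1, -1.0]
finger_gap: 0.467
```

Run:
```python
from h import *
st(); c=cam("wrist"); crop(c,250,225,75,75,5,"w18.png"); st();go(497.1,-318.5,155,10)
```

```text
{'time_s': 24.72, 'q': [3.48, 29.52, 2.58, 113.98, -2.15, 36.33, -72.51], 'tool_pos': [578.49, -99.75, 155.84], 'eef_rot': [179.94, -0.21, 10.03], 'contact_force': [0.42, 0.14, -0.98], 'finger_gap': 0.47}
crop origin 175 150 k 5
{'time_s': 24.77, 'q': [3.49, 29.64, 2.57, 114.07, -2.15, 36.33, -72.51], 'tool_pos': [577.13, -99.52, 154.26], 'eef_rot': [-180.0, -0.01, 10.03], 'contact_force': [0.1, 0.06, -1.24], 'finger_gap': 0.47}
dp [-0.1169, 0.2017, -0.0008] twist [-0.0, -0.0002, 0.0005] rows>= 5.6
```

View pics/w18.png

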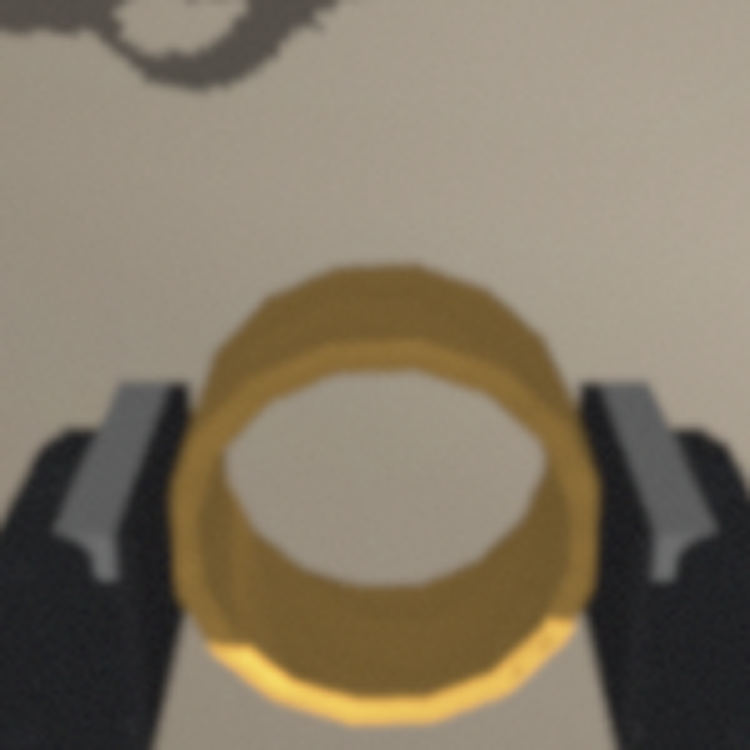

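The ring is held upright between the pads, centred in the crop. Carrying it to the stack.

Emit:
{"method": "apply_moves", "body": {"rows": [{"dp": [-0.01, 0.018, 0], "twist": [0, 0, 0], "gripper": 0.03}, {"dp": [-0.025, 0.043, 0], "twist": [0, 0, 0], "gripper": 0.03}, {"dp": [-0.043, 0.074, 0], "twist": [0, 0, 0], "gripper": 0.03}, {"dp": [-0.061, 0.105, 0], "twist": [0, 0, 0], "gripper": 0.03}, {"dp": [-0.079, 0.136, 0], "twist": [0, 0, 0], "gripper": 0.03}, {"dp": [-0.097, 0.167, 0], "twist": [0, 0, 0], "gripper": 0.03}, {"dp": [-0.109, 0.189, 0], "twist": [0, 0, 0], "gripper": 0.03}, {"dp": [-0.117, 0.2015, 0], "twist": [0, 0, 0], "gripper": 0.03}, {"dp": [-0.117, 0.2015, 0], "twist": [0, 0, 0], "gripper": 0.03}, {"dp": [-0.117, 0.2015, 0.02], "twist": [0, 0, 0], "gripper": 0.03}, {"dp": [-0.117, 0.2015, 0.04], "twist": [0, 0, 0], "gripper": 0.03}, {"dp": [-0.117, 0.2015, 0.04], "twist": [0, 0, 0], "gripper": 0.03}]}}

```text
time_s: 25.77
tool_pos: [494.5, -315.1, 109.6]
eef_rot: [-179.6, 0.4, 10.1]
contact_force: [-0.4, 0.4, -0.4]
finger_gap: 0.467
```

Emit:
{"method": "apply_moves", "body": {"rows": [{"dp": [0, 0, 0], "twist": [0, 0, 0], "gripper": 0.03}, {"dp": [0, 0, 0], "twist": [0, 0, 0], "gripper": 0.03}, {"dp": [0, 0, 0], "twist": [0, 0, 0], "gripper": 0.03}, {"dp": [0, 0, 0], "twist": [0, 0, 0], "gripper": 0.03}]}}

```text
time_s: 26.1
tool_pos: [498.1, -318.5, 115.2]
eef_rot: [179.9, -0.1, 10.0]
contact_force: [0.3, -1.0, -0.1]
finger_gap: 0.463
```

Run:
```python
from h import *
st(); go(497.1,-318.5,99,10)
```

```text
{'time_s': 26.1, 'q': [27.05, 33.16, 1.62, 114.66, -1.67, 32.11, -50.14], 'tool_pos': [498.05, -318.46, 115.18], 'eef_rot': [179.94, -0.08, 10.04], 'contact_force': [0.33, -1.02, -0.08], 'finger_gap': 0.46}
dp [-0.001, -0.0001, 0.0162] twist [0.001, -0.0014, 0.0007] rows>= 0.4
```

Emit:
{"method": "apply_moves", "body": {"rows": [{"dp": [0, 0, 0.006], "twist": [0, 0, 0], "gripper": 0.03}, {"dp": [0, 0, 0.01], "twist": [0, 0, 0], "gripper": 0.03}, {"dp": [0, 0, 0.013], "twist": [0, 0, 0], "gripper": 0.03}, {"dp": [0, 0, 0.015], "twist": [0, 0, 0], "gripper": 0.03}, {"dp": [0, 0, 0.016], "twist": [0, 0, 0], "gripper": 0.03}, {"dp": [0, 0, 0.016], "twist": [0, 0, 0], "gripper": 0.03}, {"dp": [0, 0, 0.016], "twist": [0, 0, 0], "gripper": 0.03}]}}

```text
time_s: 26.68
tool_pos: [496.9, -318.3, 99.0]
eef_rot: [-180.0, 0.0, 10.0]
contact_force: [-1.7, 0.8, 5.6]
finger_gap: 0.466
```

Run:
```python
from h import *
st(); c=cam("scene"); crop(c,167,150,50,40,7,"s19.png"); go(497.1,-318.5,99,10)
```

```text
{'time_s': 26.68, 'q': [27.16, 34.55, 1.52, 115.11, -1.71, 30.4, -50.1], 'tool_pos': [496.94, -318.34, 98.99], 'eef_rot': [-179.97, 0.03, 10.01], 'contact_force': [-1.68, 0.78, 5.61], 'finger_gap': 0.47}
crop origin 117 110 k 7
dp [0.0001, 0.0002, -0.0] twist [-0.0005, 0.0005, 0.0001] rows>= 0.0
```

View pics/s19.png

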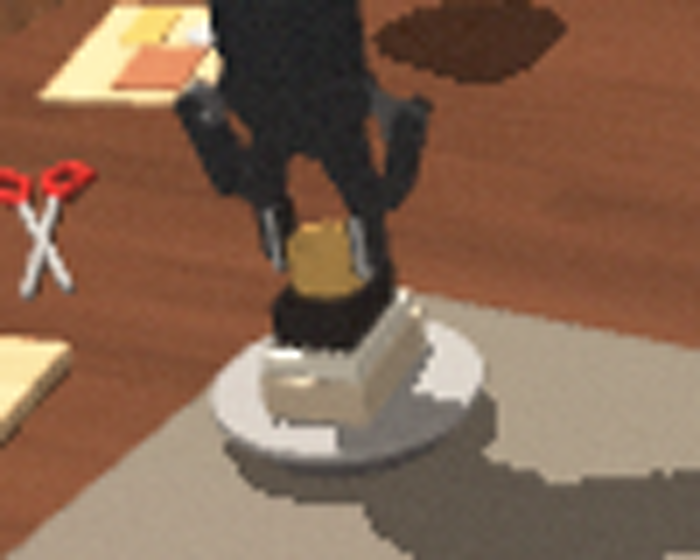

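Scene view shows the ring seated on the charcoal between the fingers. Releasing.

Emit:
{"method": "apply_moves", "body": {"rows": [{"dp": [0, 0, -0.0005], "twist": [0, 0, 0], "gripper": 0.03}, {"dp": [0, 0, -0.0005], "twist": [0, 0, 0], "gripper": 0.05}, {"dp": [0, 0, -0.0005], "twist": [0, 0, 0], "gripper": 0.085}, {"dp": [0, 0, -0.0005], "twist": [0, 0, 0], "gripper": 0.085}, {"dp": [0, 0, -0.0005], "twist": [0, 0, 0], "gripper": 0.085}, {"dp": [0, 0, -0.02], "twist": [0, 0, 0], "gripper": 0.085}, {"dp": [0, 0, -0.06], "twist": [0, 0, 0], "gripper": 0.085}, {"dp": [-0.01, 0, -0.1], "twist": [0, 0, 0], "gripper": 0.085}, {"dp": [-0.02, 0, -0.12], "twist": [0, 0, 0], "gripper": 0.085}, {"dp": [-0.02, 0, -0.12], "twist": [0, 0, 0], "gripper": 0.085}, {"dp": [-0.02, 0, -0.12], "twist": [0, 0, 0], "gripper": 0.085}, {"dp": [-0.02, 0, -0.12], "twist": [0, 0, 0], "gripper": 0.085}]}}

```text
time_s: 27.73
tool_pos: [477.3, -321.4, 217.6]
eef_rot: [-179.9, 0.0, 10.0]
contact_force: [-0.5, -0.4, -0.1]
finger_gap: 0.994
```

Run:
```python
from h import *
st(); c=cam("wrist"); p=proj(c,(496.5,-318.5,118),True);print(p); crop(c,p[0],p[1],55,65,4.5,"w20.png"); go(430,100,160,0)
```

```text
{'time_s': 27.73, 'q': [27.79, 24.12, 2.23, 112.56, -1.35, 43.41, -49.16], 'tool_pos': [477.25, -321.41, 217.61], 'eef_rot': [-179.95, 0.04, 10.03], 'contact_force': [-0.5, -0.38, -0.11], 'finger_gap': 0.99}
[251.97961394 168.28259552]
crop origin 196 103 k 4.5
dp [0.0271, -0.4228, 0.0577] twist [-0.0016, 0.0017, 0.1753] rows>= 10.3
```

View pics/w20.png

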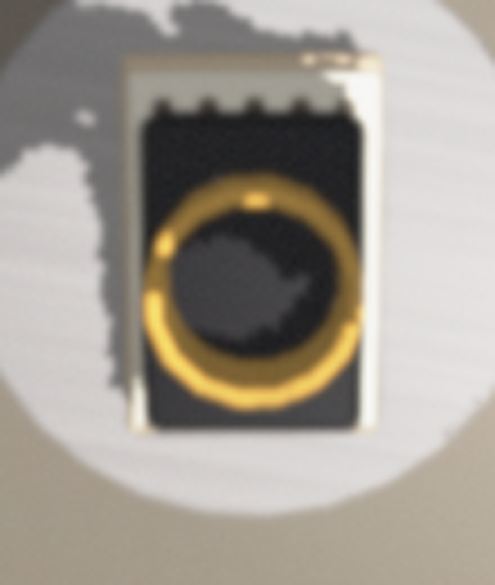

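Ring spans crop 143–362 by 172–411 and stands on the charcoal.

Run:
```python
from h import *
c=cam("wrist"); st()
f=lambda u,v,z: onplane(c,196+u/4.5,103+v/4.5,z,True)[:2]
L,R,T,B=f(143,290,118),f(362,290,118),f(254,172,118),f(254,411,118)
print("ring",((L+R)/2).round(1),np.linalg.norm(L-R).round(1),((T+B)/2).round(1),np.linalg.norm(T-B).round(1))
quad(c,[(196+u/4.5,103+v/4.5) for u,v in [(141,113),(363,113),(360,430),(147,430)]],94)
go(435,99,140,0)
```

```text
{'time_s': 27.83, 'q': [27.77, 24.2, 2.22, 112.57, -1.35, 43.42, -49.16], 'tool_pos': [477.11, -321.05, 216.7], 'eef_rot': [-179.88, 0.12, 10.06], 'contact_force': [0.3, 0.06, 0.02], 'finger_gap': 0.99}
ring [ 497.1 -318.1] 40.3 [ 496.5 -318.5] 44.8
centre [ 496.  -318.3] sides [43.9 65.2 44.2 65.2] ang edge0-3 10.3
dp [0.032, -0.4208, 0.0775] twist [-0.0019, 0.0022, 0.1755] rows>= 10.3
```

Ring offset is about 1 mm from the charcoal. Now the dish.

Emit:
{"method": "apply_moves", "body": {"rows": [{"dp": [0.003, -0.04, 0], "twist": [0, 0, 0], "gripper": 0.085}, {"dp": [0.006, -0.08, 0], "twist": [0, 0, 0.02], "gripper": 0.085}, {"dp": [0.009, -0.12, 0], "twist": [0, 0, 0.04], "gripper": 0.085}, {"dp": [0.012, -0.16, 0.01], "twist": [0, 0, 0.06], "gripper": 0.085}, {"dp": [0.015, -0.2, 0.02], "twist": [0, 0, 0.08], "gripper": 0.085}, {"dp": [0.018, -0.24, 0.03], "twist": [0, 0, 0.1], "gripper": 0.085}, {"dp": [0.021, -0.28, 0.04], "twist": [0, 0, 0.12], "gripper": 0.085}, {"dp": [0.024, -0.32, 0.05], "twist": [0, 0, 0.14], "gripper": 0.085}, {"dp": [0.027, -0.36, 0.06], "twist": [0, 0, 0.16], "gripper": 0.085}, {"dp": [0.03, -0.395, 0.07], "twist": [0, 0, 0.175], "gripper": 0.085}, {"dp": [0.032, -0.415, 0.077], "twist": [0, 0, 0.175], "gripper": 0.085}, {"dp": [0.032, -0.421, 0.077], "twist": [0, 0, 0.175], "gripper": 0.085}]}}

```text
time_s: 28.83
tool_pos: [434.2, 102.7, 139.1]
eef_rot: [-180.0, 0.2, 0.5]
contact_force: [0.3, -0.6, 0.7]
finger_gap: 0.996
```

Emit:
{"method": "apply_moves", "body": {"rows": [{"dp": [0, 0, 0], "twist": [0, 0, 0], "gripper": 0.085}, {"dp": [0, 0, 0], "twist": [0, 0, 0], "gripper": 0.085}, {"dp": [0, 0, 0], "twist": [0, 0, 0], "gripper": 0.085}]}}

```text
time_s: 29.08
tool_pos: [436.0, 96.4, 141.3]
eef_rot: [179.9, 0.0, -0.2]
contact_force: [0.5, 0.3, 1.1]
finger_gap: 0.994
```

Run:
```python
from h import *
st(); c=cam("wrist"); p=proj(c,(450,99,26),True);print(p); crop(c,p[0],p[1],55,55,5,"w21.png"); cv2.imwrite("pics/w21f.png",c["image"][:,:,::-1])
```

```text
{'time_s': 29.08, 'q': [-19.53, 22.98, 1.54, 131.44, -1.28, 25.62, -107.12], 'tool_pos': [435.99, 96.44, 141.26], 'eef_rot': [179.95, 0.02, -0.16], 'contact_force': [0.53, 0.3, 1.06], 'finger_gap': 0.99}
[248.06281605 171.22044307]
crop origin 193 116 k 5
```

View pics/w21.png

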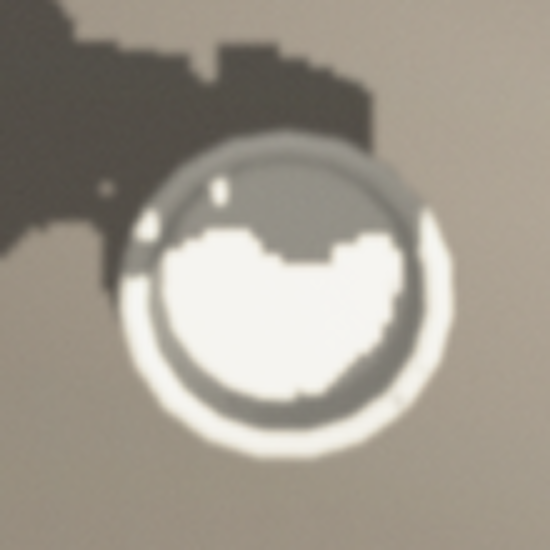

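View pics/w21f.png

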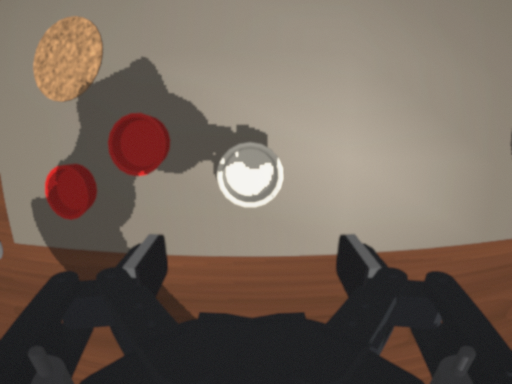

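The white dish rim spans crop 121–453 by 130–459, at wrist (250,175). The red look-alikes are at (139,144) and (71,191), the coaster at (69,58).

Run:
```python
from h import *
c=cam("wrist"); st()
f=lambda u,v,z: onplane(c,193+u/5,116+v/5,z,True)[:2]
L,R,T,B=f(121,295,26),f(453,295,26),f(287,130,26),f(287,459,26)
print("dish",((L+R)/2).round(1),np.linalg.norm(L-R).round(1),((T+B)/2).round(1),np.linalg.norm(T-B).round(1))
hsv=cv2.cvtColor(c["image"],cv2.COLOR_RGB2HSV); m=(hsv[:,:,0]>6)&(hsv[:,:,0]<20)&(hsv[:,:,1]>100); m,s_,ce=blob(c,m,(69,58)); w=contour_world(c,m,4,True)
print("coaster",s_[4],cv2.minEnclosingCircle(w.astype(np.float32)),cv2.fitEllipse(w.astype(np.float32)))
d=((L+R)/2+(T+B)/2)/2; print(d); go(*d,32,0)
```

```text
{'time_s': 29.18, 'q': [-19.5, 22.95, 1.53, 131.44, -1.29, 25.61, -107.13], 'tool_pos': [436.14, 96.35, 141.5], 'eef_rot': [179.97, -0.02, -0.21], 'contact_force': [0.35, -0.15, 0.23], 'finger_gap': 0.99}
dish [446.8  96.8] 59.1 [446.1  96.8] 59.9
coaster 4446 ((574.0252075195312, 295.1165771484375), 47.75297927856445) ((574.1692504882812, 295.0191955566406), (93.56262969970703, 94.01139068603516), 164.7781982421875)
[446.46367619  96.83117351]
dp [0.0103, -0.0006, 0.1095] twist [0.0006, -0.0003, -0.0036] rows>= 2.6
```

Emit:
{"method": "apply_moves", "body": {"rows": [{"dp": [0.005, 0, 0.03], "twist": [0, 0, 0], "gripper": 0.085}, {"dp": [0.01, -0.0005, 0.065], "twist": [0, 0, 0], "gripper": 0.085}, {"dp": [0.01, -0.0005, 0.095], "twist": [0, 0, 0], "gripper": 0.085}, {"dp": [0.01, -0.0005, 0.108], "twist": [0, 0, 0], "gripper": 0.085}, {"dp": [0.01, -0.0005, 0.108], "twist": [0, 0, 0], "gripper": 0.085}, {"dp": [0.01, -0.0005, 0.108], "twist": [0, 0, 0], "gripper": 0.085}, {"dp": [0.01, -0.0005, 0.108], "twist": [0, 0, 0], "gripper": 0.085}]}}

```text
time_s: 29.77
tool_pos: [446.6, 98.1, 34.2]
eef_rot: [-180.0, -0.1, -0.1]
contact_force: [-1.2, 0.8, 1.1]
finger_gap: 0.993
```

Run:
```python
from h import *
st();go(446.5,96.8,6,0)
```

```text
{'time_s': 29.77, 'q': [-18.48, 36.02, 0.54, 133.11, -1.58, 10.79, -106.58], 'tool_pos': [446.59, 98.08, 34.17], 'eef_rot': [-179.99, -0.09, -0.09], 'contact_force': [-1.16, 0.84, 1.08], 'finger_gap': 0.99}
dp [-0.0001, 0.0013, 0.0282] twist [-0.0001, -0.0015, -0.0016] rows>= 0.7
```

Emit:
{"method": "apply_moves", "body": {"rows": [{"dp": [0, 0.001, 0.015], "twist": [0, 0, 0], "gripper": 0.085}, {"dp": [0, 0.001, 0.025], "twist": [0, 0, 0], "gripper": 0.085}, {"dp": [0, 0.001, 0.027], "twist": [0, 0, 0], "gripper": 0.075}, {"dp": [0, 0.001, 0.027], "twist": [0, 0, 0], "gripper": 0.065}, {"dp": [0, 0.001, 0.027], "twist": [0, 0, 0], "gripper": 0.045}, {"dp": [0, 0.001, 0.027], "twist": [0, 0, 0], "gripper": 0.045}, {"dp": [0, 0.001, 0.027], "twist": [0, 0, 0], "gripper": 0.045}, {"dp": [0, 0.001, 0.027], "twist": [0, 0, 0], "gripper": 0.045}, {"dp": [0, 0.001, 0.027], "twist": [0, 0, 0], "gripper": 0.045}]}}

```text
time_s: 30.52
tool_pos: [446.0, 97.7, 7.4]
eef_rot: [-180.0, -0.1, -0.0]
contact_force: [-1.2, -0.1, 4.9]
finger_gap: 0.654
```

Run:
```python
from h import *
st()
```

```text
{'time_s': 30.52, 'q': [-18.28, 39.35, 0.31, 133.42, -1.52, 7.18, -106.56], 'tool_pos': [446.0, 97.74, 7.35], 'eef_rot': [-179.99, -0.05, -0.03], 'contact_force': [-1.25, -0.13, 4.88], 'finger_gap': 0.65}
```

Emit:
{"method": "apply_moves", "body": {"rows": [{"dp": [0, 0, -0.015], "twist": [0, 0, 0], "gripper": 0.045}, {"dp": [0, 0, -0.04], "twist": [0, 0, 0], "gripper": 0.045}, {"dp": [0, 0, -0.07], "twist": [0, 0, 0], "gripper": 0.045}, {"dp": [0, 0, -0.095], "twist": [0, 0, 0], "gripper": 0.045}, {"dp": [0, 0, -0.1], "twist": [0, 0, 0], "gripper": 0.045}, {"dp": [0, 0, -0.1], "twist": [0, 0, 0], "gripper": 0.045}, {"dp": [0, 0, -0.1], "twist": [0, 0, 0], "gripper": 0.045}]}}

```text
time_s: 31.1
tool_pos: [445.7, 97.7, 106.4]
eef_rot: [-180.0, -0.0, -0.0]
contact_force: [0.0, -0.9, -1.3]
finger_gap: 0.659
```

Run:
```python
from h import *
st(); c=cam("wrist"); cv2.imwrite("pics/w22.png",c["image"][:,:,::-1]); go(574.4,295.2,107,0)
```

```text
{'time_s': 31.1, 'q': [-18.9, 27.37, 1.1, 131.58, -1.41, 21.03, -106.61], 'tool_pos': [445.68, 97.73, 106.41], 'eef_rot': [-179.99, -0.03, -0.0], 'contact_force': [0.03, -0.87, -1.34], 'finger_gap': 0.66}
dp [0.1292, -0.1976, -0.0015] twist [0.0003, 0.0012, 0.0] rows>= 5.7
```

View pics/w22.png

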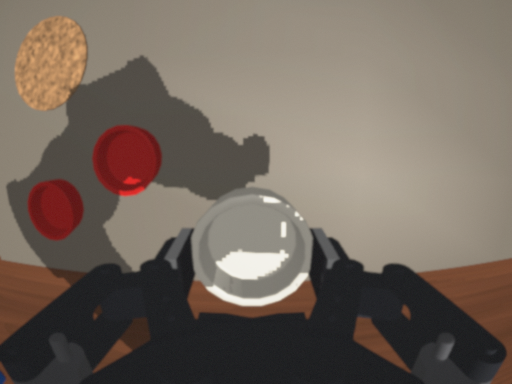

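The dish is held level at wrist (252,246). Carrying it to the coaster.

Emit:
{"method": "apply_moves", "body": {"rows": [{"dp": [0.012, -0.018, 0], "twist": [0, 0, 0], "gripper": 0.045}, {"dp": [0.028, -0.043, 0], "twist": [0, 0, 0], "gripper": 0.045}, {"dp": [0.047, -0.072, 0], "twist": [0, 0, 0], "gripper": 0.045}, {"dp": [0.067, -0.102, 0], "twist": [0, 0, 0], "gripper": 0.045}, {"dp": [0.086, -0.132, 0], "twist": [0, 0, 0], "gripper": 0.045}, {"dp": [0.106, -0.162, 0], "twist": [0, 0, 0], "gripper": 0.045}, {"dp": [0.121, -0.185, 0], "twist": [0, 0, 0], "gripper": 0.045}, {"dp": [0.128, -0.196, 0.01], "twist": [0, 0, 0], "gripper": 0.045}, {"dp": [0.129, -0.1975, 0.03], "twist": [0, 0, 0], "gripper": 0.045}, {"dp": [0.129, -0.1975, 0.055], "twist": [0, 0, 0], "gripper": 0.045}, {"dp": [0.129, -0.1975, 0.07], "twist": [0, 0, 0], "gripper": 0.045}, {"dp": [0.129, -0.1975, 0.07], "twist": [0, 0, 0], "gripper": 0.045}]}}

```text
time_s: 32.15
tool_pos: [570.3, 291.9, 30.4]
eef_rot: [179.6, 0.6, -0.0]
contact_force: [-1.1, -0.4, -1.2]
finger_gap: 0.657
```

Emit:
{"method": "apply_moves", "body": {"rows": [{"dp": [0, 0, 0], "twist": [0, 0, 0], "gripper": 0.045}, {"dp": [0, 0, 0], "twist": [0, 0, 0], "gripper": 0.045}, {"dp": [0, 0, 0], "twist": [0, 0, 0], "gripper": 0.045}, {"dp": [0, 0, 0], "twist": [0, 0, 0], "gripper": 0.045}]}}

```text
time_s: 32.48
tool_pos: [575.6, 295.3, 37.4]
eef_rot: [-179.9, -0.1, -0.0]
contact_force: [0.1, -0.1, -0.4]
finger_gap: 0.655
```

Run:
```python
from h import *
st(); c=cam("side"); crop(c,220,240,50,40,7,"s23.png"); go(574.4,295.2,11.4,0)
```

```text
{'time_s': 32.48, 'q': [-32.81, 42.64, 2.4, 108.85, -3.4, 28.47, -118.08], 'tool_pos': [575.62, 295.28, 37.37], 'eef_rot': [-179.95, -0.1, -0.03], 'contact_force': [0.08, -0.08, -0.44], 'finger_gap': 0.65}
crop origin 170 200 k 7
dp [-0.0012, 0.0002, 0.026] twist [-0.0009, -0.0017, -0.0004] rows>= 0.6
```

View pics/s23.png

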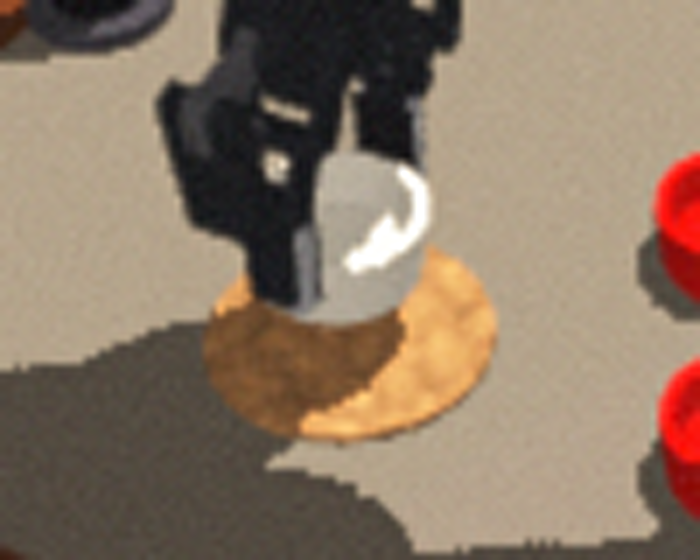

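Side view shows the dish level above the coaster. Lowering to about z 11.4.

Emit:
{"method": "apply_moves", "body": {"rows": [{"dp": [-0.001, 0, 0.008], "twist": [0, 0, 0], "gripper": 0.045}, {"dp": [-0.001, 0, 0.015], "twist": [0, 0, 0], "gripper": 0.045}, {"dp": [-0.001, 0, 0.02], "twist": [0, 0, 0], "gripper": 0.045}, {"dp": [-0.001, 0, 0.023], "twist": [0, 0, 0], "gripper": 0.045}, {"dp": [-0.001, 0, 0.025], "twist": [0, 0, 0], "gripper": 0.045}, {"dp": [-0.001, 0, 0.0255], "twist": [0, 0, 0], "gripper": 0.045}, {"dp": [-0.001, 0, 0.0255], "twist": [0, 0, 0], "gripper": 0.045}]}}

```text
time_s: 33.12
tool_pos: [573.1, 294.9, 11.5]
eef_rot: [180.0, 0.1, -0.0]
contact_force: [-2.7, -0.5, 7.6]
finger_gap: 0.656
```

Run:
```python
from h import *
st()
```

```text
{'time_s': 33.12, 'q': [-32.72, 44.82, 2.16, 109.21, -3.5, 26.15, -118.04], 'tool_pos': [573.11, 294.89, 11.46], 'eef_rot': [179.96, 0.1, -0.01], 'contact_force': [-2.67, -0.49, 7.61], 'finger_gap': 0.66}
```

Emit:
{"method": "apply_moves", "body": {"rows": [{"dp": [0.0005, 0, -0.0005], "twist": [0, 0, 0], "gripper": 0.045}, {"dp": [0.0005, 0, -0.0005], "twist": [0, 0, 0], "gripper": 0.065}, {"dp": [0.0005, 0, -0.0005], "twist": [0, 0, 0], "gripper": 0.085}, {"dp": [0.0005, 0, -0.0005], "twist": [0, 0, 0], "gripper": 0.085}, {"dp": [0.0005, 0, -0.0005], "twist": [0, 0, 0], "gripper": 0.085}, {"dp": [0, 0, -0.02], "twist": [0, 0, 0], "gripper": 0.085}, {"dp": [0, 0, -0.06], "twist": [0, 0, 0], "gripper": 0.085}, {"dp": [-0.01, 0, -0.1], "twist": [0, 0, 0], "gripper": 0.085}, {"dp": [-0.02, 0, -0.14], "twist": [0, 0, 0], "gripper": 0.085}, {"dp": [-0.02, 0, -0.14], "twist": [0, 0, 0], "gripper": 0.085}, {"dp": [-0.02, 0, -0.14], "twist": [0, 0, 0], "gripper": 0.085}, {"dp": [-0.02, 0, -0.14], "twist": [0, 0, 0], "gripper": 0.085}]}}

```text
time_s: 34.12
tool_pos: [553.7, 295.1, 150.7]
eef_rot: [180.0, 0.0, -0.0]
contact_force: [0.3, -0.3, 0.2]
finger_gap: 0.993
```

Run:
```python
from h import *
st(); c=cam("wrist"); p=proj(c,(574,295,30),True);print(p); crop(c,p[0],p[1],60,60,5,"w24.png")
for n,b in {"side":(260,200,110,110,3.4),"scene":(250,190,140,90,2.8)}.items():
    d=cam(n); crop(d,*b,n+"24.png")
```

```text
{'time_s': 34.12, 'q': [-34.63, 32.46, 3.48, 108.84, -2.98, 38.79, -119.38], 'tool_pos': [553.65, 295.08, 150.7], 'eef_rot': [180.0, 0.0, -0.0], 'contact_force': [0.29, -0.25, 0.19], 'finger_gap': 0.99}
[251.2232704  163.22418013]
crop origin 191 103 k 5
crop origin 150 90 k 3.4
crop origin 110 100 k 2.8
```

View pics/w24.png

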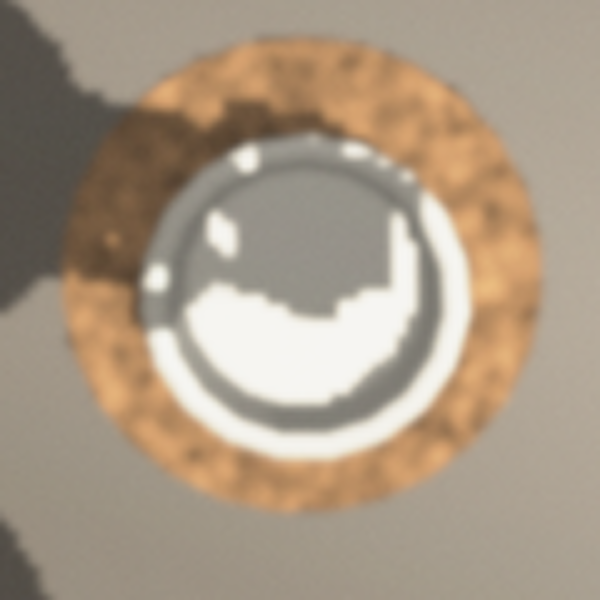

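View pics/side24.png

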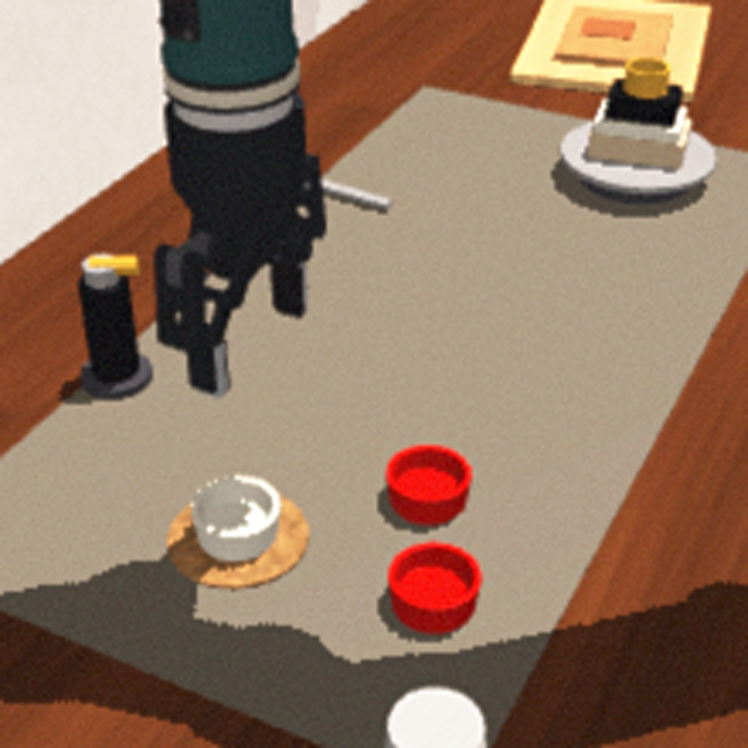

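View pics/scene24.png

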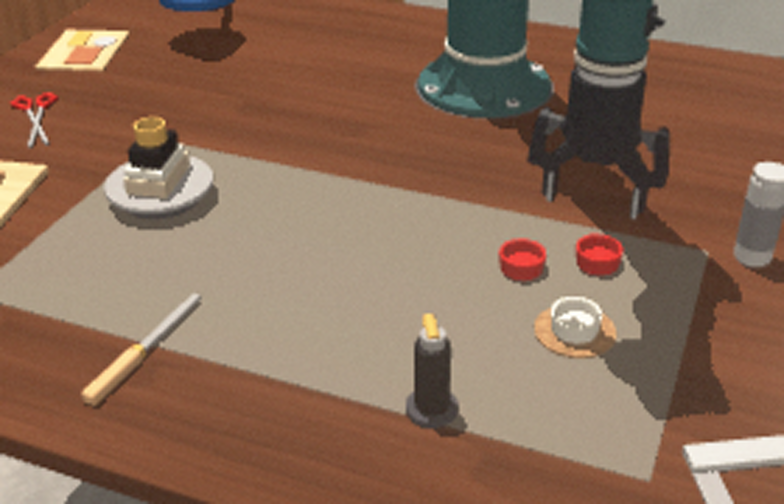

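Dish rim spans crop 145–470 by 133–460 inside the coaster at 62–543 by 35–512. The stack stands intact in both fixed views, and torch, file and can are in place.

Run:
```python
from h import *
c=cam("wrist")
def e(l,r,t,b,z):
    f=lambda u,v: onplane(c,191+u/5,103+v/5,z,True)[:2]
    L,R,T,B=f(l,(t+b)/2),f(r,(t+b)/2),f((l+r)/2,t),f((l+r)/2,b)
    print((L+R)/2,np.linalg.norm(L-R),(T+B)/2,np.linalg.norm(T-B))
e(145,470,133,460,30); e(62,543,35,512,4); st(); robot.close_job()
```

```text
[574.31913828 292.99822497] 58.131283676674705 [573.67127018 293.00819973] 59.40469241788328
[574.78038351 293.86691723] 94.73698679493195 [573.33394464 293.87522183] 95.25915270102304
{'time_s': 34.32, 'q': [-34.62, 32.61, 3.48, 108.86, -2.98, 38.8, -119.38], 'tool_pos': [553.14, 294.5, 148.96], 'eef_rot': [179.89, 0.15, -0.02], 'contact_force': [0.77, 0.25, -0.07], 'finger_gap': 0.99}
the job is handed in; nothing more can be done
```

The stack is built on the turntable (slab, honeycomb plate, charcoal, ring) and the white flux dish is on the coaster. I handed the job in at about 34 s of the 120 s. No verdict was reported.

These are my last wrist-camera measurements; the calibration is good to about 2 mm:

| Check | Measured | Limit |
|---|---|---|
| Slab from turntable centre | about 0.5 mm | 12 mm |
| Plate from slab | about 0.7 mm | 10 mm |
| Charcoal from plate | about 0.5 mm | 10 mm |
| Ring from charcoal | about 1 mm | 10 mm |
| Dish from coaster centre | about 1 mm | 15 mm |
| Long sides of the blocks | within about 0.5° | 12.6° (0.22 rad) |

- **Heights:** each piece touched down within 1 mm of the height expected for lying flat. I did not measure tilt directly, but everything looked level in the side and scene views.
- **Bystanders:** the torch, file, can and red dishes looked unmoved in the last pictures, and the gripper was clear of everything.
- **What disagreed:** the first scene-camera fit of the turntable lay about 5 mm from the wrist-camera fits. Wrist pictures taken while the arm was still settling were off by several millimetres. I used the settled wrist fits, which agreed with each other.

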